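# Weigh two sample cells by hand and present the heavier at the dewar

### The arm

A 7-joint arm with a two-finger parallel gripper is mounted at the origin on the work surface. World frame = base frame: x ahead of the robot, y to its left, z up, the work surface at z = 0. Lengths are in m, angles in rad, forces in N, time in s.
With the tool pointing down it reaches from about 0.35 to 0.9 m from the base axis. Payload 7.2 kg.
Tool frame: the origin (TCP) lies between the finger pads; the fingertips stand 25 mm ahead of it and the grasp point (between the pads) lies 6 mm ahead of it; z points along the fingers, y is the line along which they close (so a half turn about z gives the same grasp; the last joint's range is limited). The gripper opens to 85 mm and grips with 20 to 120 N. Pads are 22 mm wide; open, the fingers measure 114 mm over their backs; the gripper's body (76 mm by 85 mm) begins 54 mm behind the grasp point. The pads swing forward as they close: fully open they stand 13 mm farther back than shut.
Start: joints at [-1.336, 0.411, -0.013, 1.596, 0.006, 1.134, -0.082], TCP at [0.186, 0.597, 0.256] pointing down, gripper open.
Joint ranges: [-2.95, 2.95], [-0.29, 1.99], [-1.47, 1.44], [0.14, 2.54], [-1.03, 4.17], [0.13, 1.85], [-2.86, 2.86]. Speed limits (rad/s): [2.39, 2.39, 3.01, 3.01, 3.14, 3.14, 3.14].

### API

Orientations are given as a unit quaternion [x, y, z, w].
In Python, from workcell import bot gives the robot as it stands. The module is installed in compiled form; this text tells all that it offers.
- The arm moves only by the tool step_arm, never from a script. Its argument "steps" is a list of rows, each an object with "claw": the gripper's target within -1 to 1 (fully open at 1, half-way at 0, shut at -1); "offset": the shift along the tool's x, y, z scaled (see below), a list of three; "dr": the turn, a rotation vector about the tool's x, y, z scaled (see below), a list of three. A call has 1 to 5 rows; each row is the pose to reach, as a shift and turn from the pose commanded when the call began, along the tool's axes at that moment; what a row does not reach only later rows make up. The controller multiplies each number of a shift by 25 cm and each number of a turn by 90 degrees. A row lasts 1/12 s, in which the tool goes at most 41.7 mm and 7.16 degrees, less where a joint would pass 70% of its speed; a pose out of reach is approached as far as the arm can. A call with a number of a shift or a turn outside -1 to 1 is refused whole. A call with a gripper value outside its range is refused whole. The fingers move at their own pace and stop on an object; "newtons" is the grip in N (left out, the last holds). Time passes only in rows, so rows that repeat a pose let the fingers close. It gives the time, the measured TCP pose, the force, the opening and the grip force at its end, in the units of the state.
- bot.get_state(): the state, without advancing time (a new reading comes with each control period).
- bot.snapshot(name): name is "scene" or "top" or "wrist"; returns the picture (480x640x3 uint8, red, green, blue); there is no depth.
- bot.calibration(name): a dict with "vertical_fov" (degrees; the focal length in pixels is half the picture's height over the tangent of half this angle, whatever the lens; pixels are square), "cx", "cy" (the principal point, pixels), "xyz" and "orientation" of the camera in the world; the wrist camera has in their place "mount" (4x4, takes a point from camera to tool coordinates, whose origin is the TCP and whose axes are the flange's). Camera axes: x right, y up, looking along -z (the intrinsics and any distortion apply to the point x, -y, -z); pixel columns grow to the right and rows downward; lengths in m; the calibration is good to about 2 mm. A picture is of the moment at which its call begins: read the wrist's pose just before it. calibration takes no time and is no camera call.
- bot.hand_in(): hands the job in; it is judged then, once.
The state is a dict: "clock": time; "q": joint angles; "dq": joint speeds; "joint_torque": joint torques, N m; "eef_pos": TCP position; "tool_rot": TCP orientation; "ft_force": force on the tool from outside, world axes, zero at the start; "wrist_torque": the same for the moment, N m; "gripper_width": finger opening in m; "gripper_force": force on a finger pad.
Only numpy, scipy, OpenCV 4.12 (cv2) and the standard library are available. Lean on these libraries where they do the work, as an engineer would, in place of code of your own. Each camera call takes 0.05 s, during which the arm holds its last target. There are 200 camera calls.

### The job

Lift the grey waveguide section off the sample rack and lay it down on the middle of the thin terracotta slab that lies flat on the bench beside the rack. Then feel the weight of the two steel sample cells in turn: lift the one on the robot's left clear of the rack and stand it back in its nest, then lift the right one. Finish while holding the heavier cell gripped, upright and still, a few centimetres above the centre of the dewar's open mouth without touching the dewar, with the lighter cell standing in its nest, the waveguide still on the slab, and everything else on the bench left where it was.

Things in the scene. Friction and masses are not known exactly. Their poses are not given: they have to be found in the camera images.
- rack: Fixed aluminium rack: base 100 (x) x 216 (y) x 24 mm tall, origin at the centre of its underside, y along the two nests to the robot's left (yaw within 0.3 rad). Posts 50 x 12 mm at y = +-100 mm; their saddles (30 mm wide in x, open above, floor z = 105, cheeks to z = 115 mm) carry the waveguide. Nests: round recesses 49 mm wide, 12 mm deep at y = +-50 mm. Gripping along its x leaves most room.
- nest_left (a point): Centre of the floor of the rack's nest on the robot's left (+y), 12 mm above the bench.
- nest_right (a point): Centre of the floor of the rack's nest on the robot's right (-y), 12 mm above the bench.
- cell_p: One of two look-alike closed steel sample cells: body 44 mm diameter to z = 45 mm, cone to 48 mm, coaxial round grip stem 26 mm diameter from 48 to 78 mm (top). 0.2 to 0.6 kg; the two differ by over 0.1 kg, only weighing tells which (its sealed fill sits a little loose). Origin: centre of its underside, z along its axis. Starts upright in either nest of the rack, under the waveguide.
- cell_q: One of two look-alike closed steel sample cells: body 44 mm diameter to z = 45 mm, cone to 48 mm, coaxial round grip stem 26 mm diameter from 48 to 78 mm (top). 0.2 to 0.6 kg; the two differ by over 0.1 kg, only weighing tells which (its sealed fill sits a little loose). Origin: centre of its underside, z along its axis. Starts upright in either nest of the rack, under the waveguide.
- waveguide: Loose straight waveguide, 0.28 kg: grey tube 25.4 (x) x 236 (y, its length) x 12.7 mm (z), with square brass flanges 41 x 41 x 6 mm at y = +-117.5 mm. Origin at its middle. Starts in the saddles along the rack's y, origin 111 mm above the bench, 15 mm free between tube and cell tops. Laid down it rests on its flanges, origin 20.5 mm above the surface.
- slab: Fixed terracotta insulating slab 280 mm (x) x 140 mm (y) x 30 mm tall, lying on the bench on one side of the rack (left or right), yaw within 0.2 rad. Origin at the centre of its underside.
- dewar: Fixed open steel dewar flask on the other side of the rack, 110 mm diameter at the belly, 160 mm tall, narrowing to a neck 74 mm outer diameter with a mouth 64 mm across. Origin at the centre of its underside.
- dewar_mouth (a point): Centre of the dewar's mouth at the height of its rim, 160 mm above the bench.
- vial: Bystander: clear vial 28 mm diameter, 50 mm tall, upright beside the rack on the left. Leave alone.
- adaptor: Bystander: brass connector 26 mm diameter, 36 mm tall, upright beside the rack on the right. Leave alone.
- wrench: Bystander: wrench 140 mm long lying beyond the rack. Leave alone.
- spacer: Bystander: brass ring 48 mm diameter, 12 mm tall, beyond the rack. Leave alone.
- clampblock: Bystander: aluminium block 40 x 30 x 25 mm with a stud on top (37 mm overall), beyond the rack. Leave alone.
- can: Bystander: metal can 60 mm diameter, 90 mm tall, beyond the rack on the right. Leave alone.
Mind the look-alikes: they are no part of the job. What is shaped like the waveguide but turquoise is not meant.

How it is judged:
By the outcome, as a careful person would: the job done as asked, in the order asked, and still so for the second after the job is handed in, while the arm keeps its last pose, push and grip.
It also fails if it takes over 72 s, if anything falls off the work surface, if the arm or the gripper's body presses on something with over 40 N, if the wrist force passes 120 N, or if a joint passes its speed limit or range.

## Working session

There is one attempt and no reset: what is moved stays moved. The work goes in short steps, Python scripts to look and compute and a tool call to move; the robot and the scene stay as the last step left them, time stands still between calls to the robot, and variables do not carry over. Pictures are saved under pics/ and viewed, at most 10 in all, crops included, and the job is handed in when it is done.

Besides the shell and the picture viewer there is one more tool, called after ">>>" by a JSON object that holds its "fn" and its "kwargs", one argument or row to a line. step_arm: Moves the arm, as the interface text tells. Shifts and turns lie within -1 to 1; 1 stands for 25 cm of shift or 90 degrees of turn. Its arguments: {"type":"object","properties":{"steps":{"type":"array"},"newtons":{"type":"number"}},"required":["steps"]}

```bash
mkdir -p pics
python3 - <<'E'
from workcell import bot
import cv2
s=bot.get_state();print(s)
for n in("scene","top","wrist"):
    print(n,bot.calibration(n))
a=bot.snapshot("scene");b=bot.snapshot("top")
cv2.imwrite("pics/scene0.png",a[:,:,::-1]);cv2.imwrite("pics/top0.png",b[:,:,::-1])
E
```

```text
{'clock': 0.0, 'q': array([-1.33620501,  0.41188514, -0.01273006,  1.59708231,  0.00558937,
        1.1342912 , -0.08221961]), 'dq': array([-0.00055657,  0.00191037, -0.00202317, -0.00137836,  0.00065262,
       -0.00049116,  0.0008671 ]), 'joint_torque': array([-7.04918493e-04, -6.00624776e+01,  6.81440625e-01, -2.99415457e+01,
        1.37262116e-02,  1.09656458e-02,  1.30877334e-05]), 'eef_pos': array([0.1862503 , 0.59610808, 0.25544647]), 'tool_rot': array([ 1.50809396e-01,  9.88562523e-01, -8.11945505e-04, -7.36831910e-05]), 'ft_force': array([ 0.90032886, -0.31593291, -0.76191407]), 'wrist_torque': array([-0.01713009,  0.01038795,  0.01868436]), 'gripper_force': 0.0, 'gripper_width': 0.08571523839941733}
scene {'vertical_fov': 50.203610518165725, 'cx': 320.7594928982396, 'cy': 243.46564827373786, 'xyz': array([1.03473592, 0.64099347, 0.88982016]), 'orientation': array([0.15193649, 0.38682939, 0.84368525, 0.33981395])}
top {'vertical_fov': 50.46346741666896, 'cx': 325.7360543280503, 'cy': 244.94717085666036, 'xyz': array([0.25893018, 0.00966568, 1.14370244]), 'orientation': array([-0.06944973,  0.06843387,  0.71146809, -0.69592148])}
wrist {'vertical_fov': 70.51708617061719, 'cx': 320.2458202538468, 'cy': 238.19886004916418, 'mount': array([[ 3.82387406e-04,  9.54384288e-01,  2.98580785e-01,
         7.70807940e-02],
       [ 9.99998914e-01, -7.89876658e-04,  1.24408167e-03,
         2.84613533e-04],
       [ 1.42317399e-03,  2.98579985e-01, -9.54383553e-01,
        -1.19067853e-01],
       [ 0.00000000e+00,  0.00000000e+00,  0.00000000e+00,
         1.00000000e+00]])}
```

View pics/scene0.png

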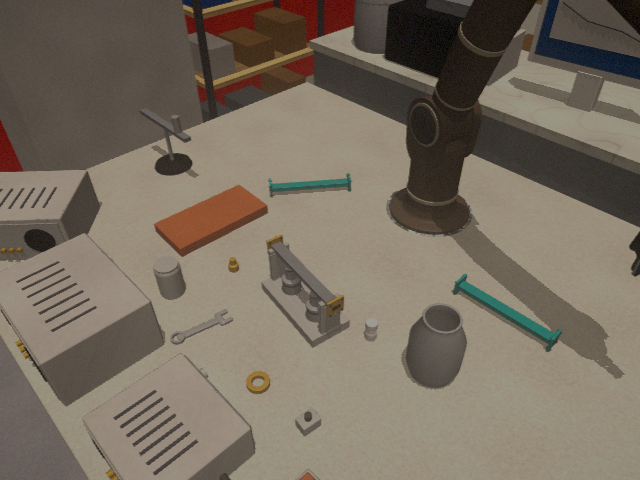

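View pics/top0.png

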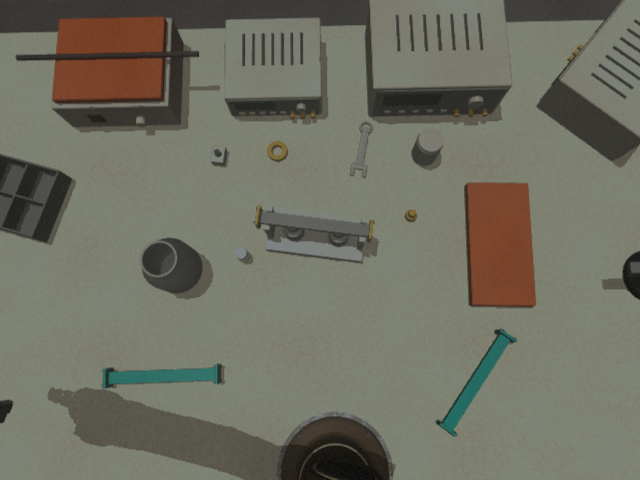

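The scene camera shows the waveguide at about (305,272) in the rack, with its flanges at (275,242) and (336,304). The slab is at (212,218) and the dewar mouth at (442,320).
The top camera shows the waveguide at (315,222), slab at (500,245) and dewar mouth at (159,259).
- **Could be mistaken for the waveguide:** turquoise bars at top (162,375) and (477,383), and the dark bar at (107,56). I choose the grey bar with brass flanges on the rack.
- **Could be mistaken for the slab:** the orange box lid at top (110,60). I choose the flat slab at (500,245).

```bash
cat > h.py <<'E'
import numpy as np,cv2
from workcell import bot
from scipy.spatial.transform import Rotation as R
def cam(n,st=None):
    c=bot.calibration(n);f=240/np.tan(np.radians(c["vertical_fov"]/2))
    if n=="wrist":
        T=np.eye(4);T[:3,:3]=R.from_quat(st["tool_rot"]).as_matrix();T[:3,3]=st["eef_pos"]
        M=T@c["mount"];return f,c["cx"],c["cy"],M[:3,3],M[:3,:3]
    return f,c["cx"],c["cy"],np.array(c["xyz"]),R.from_quat(c["orientation"]).as_matrix()
def ray(C,p):
    f,cx,cy,o,Rm=C;d=Rm@np.array([(p[0]-cx)/f,-(p[1]-cy)/f,-1]);return o,d/np.linalg.norm(d)
def tri(*cp):
    A=0;b=0;rs=[ray(C,p) for C,p in cp]
    for o,d in rs:
        P=np.eye(3)-np.outer(d,d);A=A+P;b=b+P@o
    X=np.linalg.solve(A,b);return X,max(np.linalg.norm((np.eye(3)-np.outer(d,d))@(X-o)) for o,d in rs)
def at(C,p,z):
    o,d=ray(C,p);return o+d*(z-o[2])/d[2]
def proj(C,X):
    f,cx,cy,o,Rm=C;v=Rm.T@(np.array(X)-o);return np.array([cx+f*v[0]/-v[2],cy-f*v[1]/-v[2]])
E
python3 - <<'E'
from h import *
S,T=cam("scene"),cam("top")
for n,t,s in [("flL",(258,216),(336,304)),("flR",(371,229),(275,242)),("slab1",(467,184),(180,249)),("slab2",(527,184),(156,225)),("slab3",(535,305),(238,189)),("slab4",(471,305),(268,210)),("dewar",(159,259),(442,320)),("can",(430,139),(168,266)),("vial",(241,250),(371,323)),("adap",(411,212),(233,260))]:
    print(n,tri((T,t),(S,s)))
cv2.imwrite("pics/crop1.png",np.hstack([cv2.resize(cv2.imread("pics/top0.png")[190:275,240:390],None,fx=2.6,fy=2.6,interpolation=2),cv2.resize(cv2.imread("pics/scene0.png")[225:350,250:390],(400,221),interpolation=2)]))
E
```

```text
flL (array([0.52738675, 0.14834462, 0.11492361]), np.float64(0.00044505796135963855))
flR (array([ 0.49372601, -0.0854916 ,  0.11660665]), np.float64(0.00013385434732433881))
slab1 (array([ 0.61857863, -0.32092921,  0.02130526]), np.float64(0.0026960026911166213))
slab2 (array([ 0.61321486, -0.45657867,  0.02019538]), np.float64(0.0005644122912376508))
slab3 (array([ 0.33854076, -0.45431077,  0.00573537]), np.float64(0.0013865828659104314))
slab4 (array([ 0.3407831 , -0.31113938,  0.00600735]), np.float64(0.00011814305363445561))
dewar (array([0.4353296 , 0.33838999, 0.15029643]), np.float64(0.0014409792346385785))
can (array([ 0.70148833, -0.22593248,  0.08225693]), np.float64(0.0015844531763757775))
vial (array([0.46852367, 0.19499598, 0.04733955]), np.float64(0.0002981125391058205))
adap (array([ 0.55138526, -0.18584455,  0.03012111]), np.float64(0.0009570661639924515))
```

View pics/crop1.png

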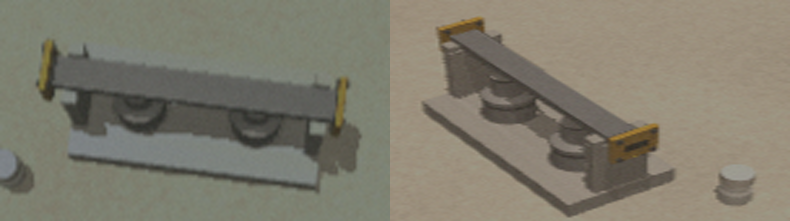

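```bash
cat >> h.py <<'E'
def rot(a): # tool down, tool y at world angle a (deg)
    a=np.radians(a);y=np.array([np.cos(a),np.sin(a),0]);z=np.array([0,0,-1.]);return R.from_matrix(np.c_[np.cross(y,z),y,z])
def plan(wps,start=None,vmax=.195):
    """print step_arm numbers for world waypoints (x,y,z,deg), split in legs of one call"""
    s=bot.get_state();p,r=start if start else (s["eef_pos"],R.from_quat(s["tool_rot"]))
    for x,y,z,a in wps:
        P=np.array([x,y,z]);Q=rot(a);rv=(r.inv()*Q).as_rotvec()
        n=max(1,int(np.ceil(max(np.linalg.norm(P-p)/vmax,np.degrees(np.linalg.norm(rv))/35))));p0,r0=p,r
        for k in range(1,n+1):
            Pt=p0+(P-p0)*k/n;Rt=r0*R.from_rotvec(rv*k/n)
            o=np.round(r.inv().apply(Pt-p)/.25,3);d=np.round((r.inv()*Rt).as_rotvec()/(np.pi/2),3)
            print(o.tolist(),d.tolist());p=p+r.apply(o*.25);r=r*R.from_rotvec(d*np.pi/2)
        print("  ->",p.round(4))
def snap(name,f):
    st=bot.get_state();im=bot.snapshot(name);cv2.imwrite("pics/"+f,im[:,:,::-1])
    np.savez("pics/"+f+".npz",p=st["eef_pos"],r=st["tool_rot"]);return st,im
def wc(f):
    d=np.load("pics/"+f+".npz");return cam("wrist",dict(eef_pos=d["p"],tool_rot=d["r"]))
E
python3 -c "
from h import *
plan([(.51,.03,.32,-8.2)])"
```

```text
[-0.478, -0.444, -0.064] [-0.0, 0.0, 0.225]
[-0.602, -0.251, -0.064] [-0.0, 0.0, 0.224]
[-0.652, -0.029, -0.063] [-0.0, 0.001, 0.225]
[-0.62, 0.199, -0.065] [-0.001, -0.0, 0.224]
  -> [0.5099 0.0301 0.32  ]
```

>>> {"fn": "step_arm", "kwargs": {
  "steps": [
    {"claw":1,"offset":[-0.478,-0.444,-0.064],"dr":[0,0,0.225]},
    {"claw":1,"offset":[-0.478,-0.444,-0.064],"dr":[0,0,0.225]},
    {"claw":1,"offset":[-0.478,-0.444,-0.064],"dr":[0,0,0.225]},
    {"claw":1,"offset":[-0.478,-0.444,-0.064],"dr":[0,0,0.225]},
    {"claw":1,"offset":[-0.478,-0.444,-0.064],"dr":[0,0,0.225]}
  ]
}}

```text
clock: 0.52
eef_pos: [0.2726, 0.4482, 0.273]
tool_rot: [0.327, 0.945, -0.001, 0.001]
ft_force: [0.1, 0.8, -1.1]
gripper_width: 0.0857
gripper_force: 0.0
```

>>> {"fn": "step_arm", "kwargs": {
  "steps": [
    {"claw":1,"offset":[-0.602,-0.251,-0.064],"dr":[0,0,0.224]},
    {"claw":1,"offset":[-0.602,-0.251,-0.064],"dr":[0,0,0.224]},
    {"claw":1,"offset":[-0.602,-0.251,-0.064],"dr":[0,0,0.224]},
    {"claw":1,"offset":[-0.602,-0.251,-0.064],"dr":[0,0,0.224]},
    {"claw":1,"offset":[-0.602,-0.251,-0.064],"dr":[0,0,0.224]}
  ]
}}

```text
clock: 0.93
eef_pos: [0.3524, 0.3068, 0.2891]
tool_rot: [0.487, 0.873, -0.0, 0.001]
ft_force: [-0.5, -0.6, 0.6]
gripper_width: 0.0856
gripper_force: 0.0
```

>>> {"fn": "step_arm", "kwargs": {
  "steps": [
    {"claw":1,"offset":[-0.652,-0.029,-0.063],"dr":[0,0.001,0.225]},
    {"claw":1,"offset":[-0.652,-0.029,-0.063],"dr":[0,0.001,0.225]},
    {"claw":1,"offset":[-0.652,-0.029,-0.063],"dr":[0,0.001,0.225]},
    {"claw":1,"offset":[-0.652,-0.029,-0.063],"dr":[0,0.001,0.225]},
    {"claw":1,"offset":[-0.652,-0.029,-0.063],"dr":[0,0.001,0.225]}
  ]
}}

```text
clock: 1.35
eef_pos: [0.4325, 0.165, 0.3051]
tool_rot: [0.633, 0.774, 0.001, 0.001]
ft_force: [-0.2, -0.6, 0.5]
gripper_width: 0.0853
gripper_force: 0.0
```

>>> {"fn": "step_arm", "kwargs": {
  "steps": [
    {"claw":1,"offset":[-0.62,0.199,-0.065],"dr":[-0.001,0,0.224]},
    {"claw":1,"offset":[-0.62,0.199,-0.065],"dr":[-0.001,0,0.224]},
    {"claw":1,"offset":[-0.62,0.199,-0.065],"dr":[-0.001,0,0.224]},
    {"claw":1,"offset":[-0.62,0.199,-0.065],"dr":[-0.001,0,0.224]},
    {"claw":1,"offset":[-0.62,0.199,-0.065],"dr":[-0.001,0,0.224]}
  ]
}}

```text
clock: 1.77
eef_pos: [0.5128, 0.0234, 0.321]
tool_rot: [0.758, 0.652, 0.001, 0.002]
ft_force: [0.1, -0.4, -0.2]
gripper_width: 0.0855
gripper_force: 0.0
```

```bash
python3 -c "
from h import *
s,_=snap('wrist','w1.png');print(s['eef_pos'],s['q'].round(2),s['clock'],s['ft_force'])
C=wc('w1.png')
for X in [(.5274,.1483,.115),(.4937,-.0855,.1166),(.5106,.031,.117)]:print(proj(C,X))"
```

```text
[0.51275827 0.02341556 0.32101193] [-0.65  0.17  0.6   1.81 -0.1   1.19 -0.18] 1.7667 [ 0.11700392 -0.38382534 -0.23269697]
[315.31742508  72.05290014]
[317.84019873 313.72441139]
[316.81736584 206.33550312]
```

View pics/w1.png

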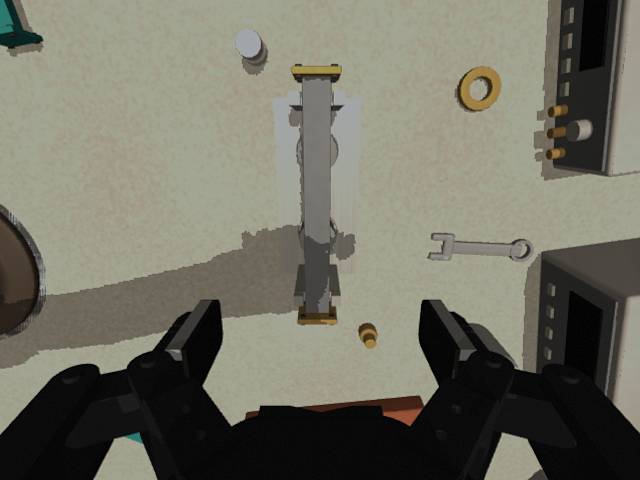

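The wrist view shows the grey tube between brass flanges at (316,72) and (317,314). Both match the predicted pixels within 1–2 px, so the waveguide position is confirmed.

```bash
python3 -c "
from h import *
s=bot.get_state();print(s['eef_pos'],s['dq'].round(3),s['clock'])
C=wc('w1.png')
a=at(C,(316.5,71),.1315);b=at(C,(317.5,311),.1315);print(a,b,(a+b)/2,np.degrees(np.arctan2(-(a-b)[0],(a-b)[1])),np.linalg.norm(a-b))
plan([(.5106,.031,.20,-8.2),(.5106,.031,.117,-8.2)])"
```

```text
[0.51137269 0.02681393 0.32025873] [-0.047 -0.013 -0.074  0.035 -0.013  0.005 -0.045] 1.8167
[0.52828965 0.14647456 0.1315    ] [ 0.49520867 -0.07379762  0.1315    ] [0.51174916 0.03633847 0.1315    ] -8.5409792708395 0.22274241617606932
[0.016, -0.007, 0.481] [0.001, -0.0, -0.003]
  -> [0.5105 0.031  0.2   ]
[0.0, 0.0, 0.332] [0.0, -0.0, -0.0]
  -> [0.5105 0.031  0.117 ]
```

>>> {"fn": "step_arm", "kwargs": {
  "steps": [
    {"claw":1,"offset":[0.008,0.003,0.2],"dr":[0,0,0]},
    {"claw":1,"offset":[0.008,0.003,0.35],"dr":[0,0,0]},
    {"claw":1,"offset":[0.008,0.003,0.5],"dr":[0,0,0]},
    {"claw":1,"offset":[0.008,0.003,0.6],"dr":[0,0,0]},
    {"claw":1,"offset":[0.008,0.003,0.68],"dr":[0,0,0]}
  ]
}}

```text
clock: 2.23
eef_pos: [0.5093, 0.034, 0.1469]
tool_rot: [0.755, 0.656, -0.001, -0.001]
ft_force: [1.2, 0.5, -0.2]
gripper_width: 0.0856
gripper_force: 0.0
```

>>> {"fn": "step_arm", "kwargs": {
  "steps": [
    {"claw":1,"offset":[0,0,0.05],"dr":[0,0,0]},
    {"claw":1,"offset":[0,0,0.09],"dr":[0,0,0]},
    {"claw":1,"offset":[0,0,0.12],"dr":[0,0,0]},
    {"claw":1,"offset":[0,0,0.132],"dr":[0,0,0]},
    {"claw":1,"offset":[0,0,0.132],"dr":[0,0,0]}
  ]
}}

```text
clock: 2.65
eef_pos: [0.5111, 0.033, 0.1168]
tool_rot: [0.755, 0.655, 0.001, -0.0]
ft_force: [-1.3, -0.9, 0.0]
gripper_width: 0.0856
gripper_force: 0.0
```

```bash
python3 -c "
from h import *
s,_=snap('wrist','w2.png');print(s['eef_pos'],s['tool_rot'],s['clock'],s['ft_force'])"
```

```text
[0.51111869 0.03304113 0.11677403] [ 7.55448066e-01  6.55207989e-01  7.24219841e-04 -4.31782250e-04] 2.65 [-1.2823495 -0.8749687  0.0333435]
```

View pics/w2.png

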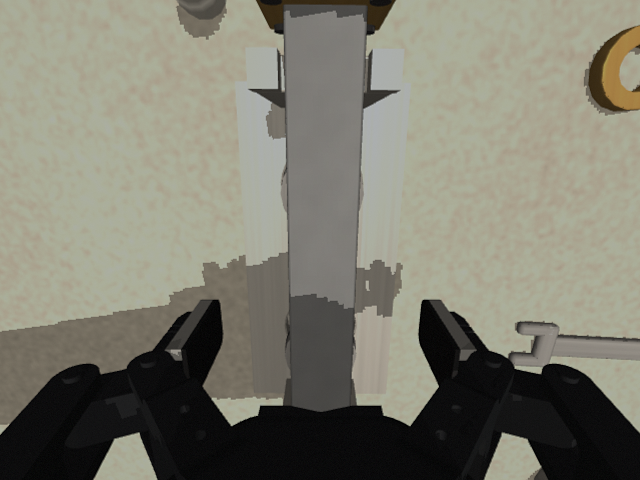

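The tube (columns 285–360) lies centred between the pads, so I'll close and lift.

>>> {"fn": "step_arm", "kwargs": {
  "steps": [
    {"claw":-1,"offset":[0,0,0],"dr":[0,0,0]},
    {"claw":-1,"offset":[0,0,0],"dr":[0,0,0]},
    {"claw":-1,"offset":[0,0,0],"dr":[0,0,0]},
    {"claw":-1,"offset":[0,0,0],"dr":[0,0,0]},
    {"claw":-1,"offset":[0,0,0],"dr":[0,0,0]}
  ],
  "newtons": 70
}}

```text
clock: 3.12
eef_pos: [0.5114, 0.0327, 0.1173]
tool_rot: [0.756, 0.655, 0.001, -0.0]
ft_force: [0.5, -0.0, 0.6]
gripper_width: 0.0255
gripper_force: 0.9
```

>>> {"fn": "step_arm", "kwargs": {
  "steps": [
    {"claw":-1,"offset":[0,0,0],"dr":[0,0,0]},
    {"claw":-1,"offset":[0,0,0],"dr":[0,0,0]},
    {"claw":-1,"offset":[0,0,-0.01],"dr":[0,0,0]},
    {"claw":-1,"offset":[0,0,-0.03],"dr":[0,0,0]},
    {"claw":-1,"offset":[0,0,-0.06],"dr":[0,0,0]}
  ],
  "newtons": 70
}}

```text
clock: 3.53
eef_pos: [0.5106, 0.0324, 0.1319]
tool_rot: [0.756, 0.655, 0.0, -0.001]
ft_force: [0.3, 0.1, -2.0]
gripper_width: 0.024
gripper_force: 68.8
```

>>> {"fn": "step_arm", "kwargs": {
  "steps": [
    {"claw":-1,"offset":[0,0,-0.06],"dr":[0,0,0]},
    {"claw":-1,"offset":[0,0,-0.14],"dr":[0,0,0]},
    {"claw":-1,"offset":[0,0,-0.24],"dr":[0,0,0]},
    {"claw":-1,"offset":[0,0,-0.34],"dr":[0,0,0]},
    {"claw":-1,"offset":[0,0,-0.44],"dr":[0,0,0]}
  ]
}}

```text
clock: 3.95
eef_pos: [0.5107, 0.0321, 0.2436]
tool_rot: [0.756, 0.655, 0.001, -0.0]
ft_force: [0.5, 0.3, -2.9]
gripper_width: 0.0243
gripper_force: 68.8
```

```bash
python3 -c "
from h import *
p=np.array([.5116,.032,.117-.0]);
s=bot.get_state();print(s['eef_pos'],s['ft_force'],s['gripper_width'])
plan([(.478,-.386,.28,-91)],(np.array([.511,.032,.242]),rot(-8.2)),.12)"
```

```text
[0.51069801 0.03207753 0.24356714] [ 0.46850382  0.29887506 -2.85515066] 0.024290826652447896
[-0.418, 0.027, -0.038] [0.0, 0.0, 0.23]
[-0.382, 0.173, -0.038] [0.0, 0.0, 0.23]
[-0.296, 0.297, -0.038] [0.0, 0.0, 0.23]
[-0.172, 0.383, -0.038] [0.0, 0.0, 0.23]
  -> [ 0.478 -0.386  0.28 ]
```

Run:
```python
from h import *
from scipy.optimize import minimize
ms=[]
for n,box in(("top",(455,170,550,320)),("scene",(145,175,280,260))):
    im=cv2.imread(f"pics/{n}0.png");h=cv2.cvtColor(im,cv2.COLOR_BGR2HSV)
    m=((h[...,0]<14)&(h[...,1]>110)&(h[...,2]>40)).astype(np.uint8)
    k=np.zeros_like(m);k[box[1]:box[3],box[0]:box[2]]=1;ms.append((cam(n),m*k))
    print(n,(m*k).sum(),cv2.minAreaRect(cv2.findNonZero(m*k)))
def cost(v,ws=(1,1),out=False):
    x,y,a=v;c,s=np.cos(a),np.sin(a);t=[]
    for (C,m),w in zip(ms,ws):
        P=np.array([proj(C,(x+c*i*.14-s*j*.07,y+s*i*.14+c*j*.07,z)) for i in(-1,1) for j in(-1,1) for z in(0,.03)])
        k=np.zeros_like(m);H=cv2.convexHull((P*16).round().astype(np.int32));cv2.fillConvexPoly(k,H,1,cv2.LINE_8,4)
        t.append(w*(k!=m).sum()/m.sum())
    return t if out else sum(t)
for ws in((1,1),(1,0),(0,1)):
    r=minimize(cost,[.478,-.386,0],args=(ws,),method="Nelder-Mead",options=dict(initial_simplex=[[.478,-.386,0],[.488,-.386,.03],[.478,-.376,0],[.478,-.386,-.06]]))
    print(ws,r.x,np.degrees(r.x[2]),cost(r.x,out=True))
```

```text
top 7786 ((499.3765563964844, 244.03118896484375), (125.14366912841797, 65.36833953857422), 87.1375961303711)
scene 3937 ((211.30003356933594, 218.10000610351562), (41.59086608886719, 109.56732940673828), 63.43495178222656)
(1, 1) [ 0.47863615 -0.3838953  -0.03668926] -2.1021397461073845 [np.float64(0.0851528384279476), np.float64(0.07162814325628651)]
(1, 0) [ 0.47720146 -0.3805667  -0.01728566] -0.9903952197493214 [np.float64(0.08374004623683534), np.float64(0.0873761747523495)]
(0, 1) [ 0.47852738 -0.3845132  -0.02900724] -1.6619925323947977 [np.float64(0.08797842281017211), np.float64(0.07188214376428753)]
```

>>> {"fn": "step_arm", "kwargs": {
  "steps": [
    {"claw":-1,"offset":[-0.1,0.006,-0.009],"dr":[0,0,0.05]},
    {"claw":-1,"offset":[-0.2,0.013,-0.018],"dr":[0,0,0.11]},
    {"claw":-1,"offset":[-0.31,0.02,-0.028],"dr":[0,0,0.17]},
    {"claw":-1,"offset":[-0.418,0.027,-0.038],"dr":[0,0,0.23]},
    {"claw":-1,"offset":[-0.418,0.027,-0.038],"dr":[0,0,0.23]}
  ]
}}

```text
clock: 4.37
eef_pos: [0.502, -0.0781, 0.2528]
tool_rot: [0.864, 0.503, 0.001, 0.001]
ft_force: [0.1, -1.4, -2.5]
gripper_width: 0.0238
gripper_force: 68.9
```

>>> {"fn": "step_arm", "kwargs": {
  "steps": [
    {"claw":-1,"offset":[-0.1,0.043,-0.009],"dr":[0,0,0.06]},
    {"claw":-1,"offset":[-0.19,0.086,-0.019],"dr":[0,0,0.12]},
    {"claw":-1,"offset":[-0.29,0.13,-0.028],"dr":[0,0,0.18]},
    {"claw":-1,"offset":[-0.382,0.173,-0.038],"dr":[0,0,0.23]},
    {"claw":-1,"offset":[-0.382,0.173,-0.038],"dr":[0,0,0.23]}
  ]
}}

```text
clock: 4.78
eef_pos: [0.4935, -0.1821, 0.2621]
tool_rot: [0.94, 0.341, 0.001, 0.001]
ft_force: [-0.1, 0.2, -2.2]
gripper_width: 0.0243
gripper_force: 69.2
```

>>> {"fn": "step_arm", "kwargs": {
  "steps": [
    {"claw":-1,"offset":[-0.07,0.075,-0.009],"dr":[0,0,0.06]},
    {"claw":-1,"offset":[-0.148,0.15,-0.019],"dr":[0,0,0.12]},
    {"claw":-1,"offset":[-0.22,0.22,-0.028],"dr":[0,0,0.18]},
    {"claw":-1,"offset":[-0.296,0.297,-0.038],"dr":[0,0,0.23]},
    {"claw":-1,"offset":[-0.296,0.297,-0.038],"dr":[0,0,0.23]}
  ]
}}

```text
clock: 5.2
eef_pos: [0.4849, -0.2864, 0.2713]
tool_rot: [0.986, 0.167, 0.001, 0.001]
ft_force: [-0.4, -0.6, -1.8]
gripper_width: 0.0241
gripper_force: 69.5
```

>>> {"fn": "step_arm", "kwargs": {
  "steps": [
    {"claw":-1,"offset":[-0.04,0.1,-0.009],"dr":[0,0,0.06]},
    {"claw":-1,"offset":[-0.086,0.19,-0.019],"dr":[0,0,0.12]},
    {"claw":-1,"offset":[-0.13,0.29,-0.028],"dr":[0,0,0.18]},
    {"claw":-1,"offset":[-0.172,0.383,-0.038],"dr":[0,0,0.23]},
    {"claw":-1,"offset":[-0.172,0.383,-0.038],"dr":[0,0,0.23]}
  ]
}}

```text
clock: 5.62
eef_pos: [0.4764, -0.3904, 0.2804]
tool_rot: [1.0, -0.013, 0.0, 0.001]
ft_force: [-0.8, 0.6, -2.3]
gripper_width: 0.0242
gripper_force: 69.9
```

```bash
python3 -c "
from h import *
s,_=snap('wrist','w3.png');print(s['eef_pos'],s['tool_rot'],s['clock'],s['ft_force'],s['q'].round(2))"
```

```text
[ 0.47640507 -0.39042962  0.28035359] [ 9.99918213e-01 -1.27264121e-02  2.02910774e-04  1.25045510e-03] 5.6167 [-0.79525155  0.57288756 -2.25929091] [-0.05  0.51  0.97  1.63 -0.44  1.23 -0.58]
```

View pics/w3.png

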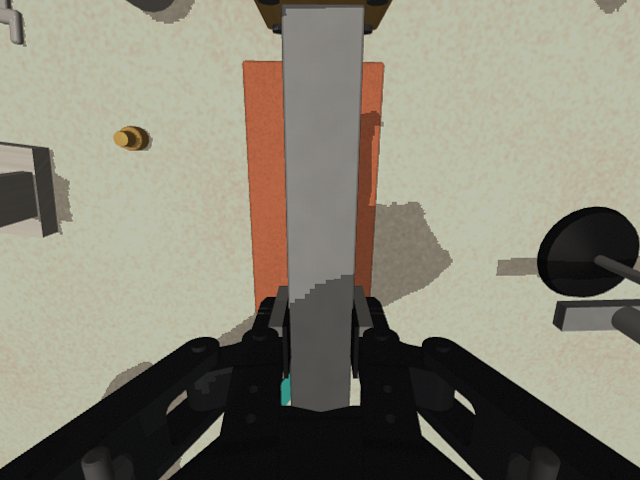

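The waveguide is held square above the slab. The slab's top-face corners are at (243,61) and (384,63), with edge points at (256,305) and (371,290).

```bash
python3 -c "
from h import *
C=wc('w3.png')
a,b,c,d=[at(C,p,.03) for p in[(243,61),(384,63),(256,305),(371,290)]]
print(a,b,c,d,np.linalg.norm(a-b))
for u,v in((a,c),(b,d)):print(np.degrees(np.arctan2(*(u-v)[[1,0]])))
m=(a+b)/2;e=(a-c)+(b-d);e/=np.linalg.norm(e);print('centre',m-.14*e, np.degrees(np.arctan2(e[1],e[0])))
s=bot.get_state();print(s['eef_pos'])
"
```

```text
[ 0.61985099 -0.31900264  0.03      ] [ 0.61470168 -0.45713645  0.03      ] [ 0.35283539 -0.30978671  0.03      ] [ 0.3692149  -0.44928795  0.03      ] 0.13822975899369594
-1.9767546507156173
-1.8311892067601605
centre [ 0.47735388 -0.38341065  0.03      ] -1.90703240178837
[ 0.47699218 -0.3881478   0.27977479]
```

>>> {"fn": "step_arm", "kwargs": {
  "steps": [
    {"claw":-1,"offset":[-0.002,-0.01,0.1],"dr":[0,0,0.011]},
    {"claw":-1,"offset":[-0.002,-0.01,0.22],"dr":[0,0,0.011]},
    {"claw":-1,"offset":[-0.002,-0.01,0.34],"dr":[0,0,0.011]},
    {"claw":-1,"offset":[-0.002,-0.01,0.46],"dr":[0,0,0.011]},
    {"claw":-1,"offset":[-0.002,-0.01,0.56],"dr":[0,0,0.011]}
  ]
}}

```text
clock: 6.08
eef_pos: [0.4784, -0.3806, 0.1374]
tool_rot: [1.0, -0.015, -0.0, -0.002]
ft_force: [-0.1, 0.1, -3.1]
gripper_width: 0.0242
gripper_force: 69.9
```

>>> {"fn": "step_arm", "kwargs": {
  "steps": [
    {"claw":-1,"offset":[0,0,0.1],"dr":[0,0,0]},
    {"claw":-1,"offset":[0,0,0.18],"dr":[0,0,0]},
    {"claw":-1,"offset":[0,0,0.24],"dr":[0,0,0]},
    {"claw":-1,"offset":[0,0,0.27],"dr":[0,0,0]},
    {"claw":-1,"offset":[0,0,0.28],"dr":[0,0,0]}
  ]
}}

```text
clock: 6.5
eef_pos: [0.4782, -0.3818, 0.0684]
tool_rot: [1.0, -0.016, -0.0, -0.001]
ft_force: [0.5, -0.1, -3.4]
gripper_width: 0.0238
gripper_force: 69.9
```

>>> {"fn": "step_arm", "kwargs": {
  "steps": [
    {"claw":-1,"offset":[0,0,0.01],"dr":[0,0,0]},
    {"claw":-1,"offset":[0,0,0.02],"dr":[0,0,0]},
    {"claw":-1,"offset":[0,0,0.03],"dr":[0,0,0]},
    {"claw":-1,"offset":[0,0,0.04],"dr":[0,0,0]},
    {"claw":-1,"offset":[0,0,0.04],"dr":[0,0,0]}
  ]
}}

```text
clock: 6.92
eef_pos: [0.4782, -0.3828, 0.0594]
tool_rot: [1.0, -0.017, 0.001, -0.001]
ft_force: [-0.4, 0.4, -1.7]
gripper_width: 0.0237
gripper_force: 69.9
```

>>> {"fn": "step_arm", "kwargs": {
  "steps": [
    {"claw":-1,"offset":[0,0,0.005],"dr":[0,0,0]},
    {"claw":-1,"offset":[0,0,0.01],"dr":[0,0,0]},
    {"claw":-1,"offset":[0,0,0.01],"dr":[0,0,0]},
    {"claw":-1,"offset":[0,0,0.01],"dr":[0,0,0]}
  ]
}}

```text
clock: 7.25
eef_pos: [0.4781, -0.3829, 0.0569]
tool_rot: [1.0, -0.017, 0.001, -0.001]
ft_force: [-0.0, 0.0, -3.0]
gripper_width: 0.0243
gripper_force: 69.9
```

>>> {"fn": "step_arm", "kwargs": {
  "steps": [
    {"claw":-1,"offset":[0,0,0.004],"dr":[0,0,0]},
    {"claw":-1,"offset":[0,0,0.006],"dr":[0,0,0]},
    {"claw":-1,"offset":[0,0,0.006],"dr":[0,0,0]}
  ]
}}

```text
clock: 7.5
eef_pos: [0.4782, -0.383, 0.0567]
tool_rot: [1.0, -0.017, 0.001, -0.001]
ft_force: [-3.5, 3.4, 12.1]
gripper_width: 0.0241
gripper_force: 71.7
```

>>> {"fn": "step_arm", "kwargs": {
  "steps": [
    {"claw":-0.2,"offset":[0,0,0],"dr":[0,0,0]},
    {"claw":0,"offset":[0,0,0],"dr":[0,0,0]},
    {"claw":0.5,"offset":[0,0,0],"dr":[0,0,0]},
    {"claw":0.5,"offset":[0,0,0],"dr":[0,0,0]},
    {"claw":0.5,"offset":[0,0,0],"dr":[0,0,0]}
  ]
}}

```text
clock: 7.92
eef_pos: [0.4781, -0.3829, 0.0553]
tool_rot: [1.0, -0.017, 0.0, -0.001]
ft_force: [0.5, 0.9, -0.3]
gripper_width: 0.0643
gripper_force: 0.0
```

>>> {"fn": "step_arm", "kwargs": {
  "steps": [
    {"claw":0.5,"offset":[0,0,-0.05],"dr":[0,0,0]},
    {"claw":0.5,"offset":[0,0,-0.15],"dr":[0,0,0]},
    {"claw":0.6,"offset":[0,0,-0.3],"dr":[0,0,0]},
    {"claw":0.8,"offset":[0,0,-0.45],"dr":[0,0,0]},
    {"claw":1,"offset":[0,0,-0.6],"dr":[0,0,0]}
  ]
}}

```text
clock: 8.33
eef_pos: [0.4773, -0.3832, 0.2077]
tool_rot: [1.0, -0.018, 0.0, -0.001]
ft_force: [0.9, -0.9, 0.2]
gripper_width: 0.0852
gripper_force: 0.0
```

Run:
```python
from h import *
s=bot.get_state();print(s['eef_pos'],s['clock'],s['ft_force'])
plan([(.5005,-.0,.30,-8.2)],(np.array([.4779,-.3836,.206]),rot(-92)),.195)
_,b=snap("top","top1.png")
_,a=snap("scene","scene1.png")
cv2.imwrite("pics/c2.png",np.hstack([cv2.resize(b[160:330,220:560],(560,280),interpolation=2),cv2.resize(a[170:290,140:300],(240,280),interpolation=2)])[:,:,::-1])
```

```text
[ 0.4773124  -0.38323954  0.20769605] 8.3333 [ 0.87015258 -0.86013156  0.17184214]
[0.012, -0.512, -0.125] [0.0, 0.0, -0.31]
[0.251, -0.447, -0.126] [0.0, 0.0, -0.311]
[0.431, -0.277, -0.125] [0.0, 0.0, -0.31]
  -> [0.5006 0.     0.3   ]
```

View pics/c2.png

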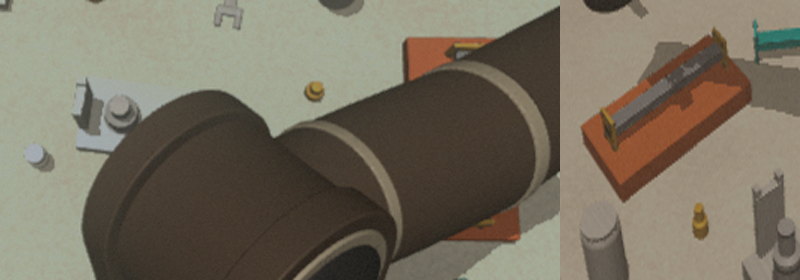

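The waveguide lies on the slab. Next I go back above the rack.

>>> {"fn": "step_arm", "kwargs": {
  "steps": [
    {"claw":1,"offset":[0.012,-0.512,-0.125],"dr":[0,0,-0.31]},
    {"claw":1,"offset":[0.012,-0.512,-0.125],"dr":[0,0,-0.31]},
    {"claw":1,"offset":[0.012,-0.512,-0.125],"dr":[0,0,-0.31]},
    {"claw":1,"offset":[0.012,-0.512,-0.125],"dr":[0,0,-0.31]},
    {"claw":1,"offset":[0.012,-0.512,-0.125],"dr":[0,0,-0.31]}
  ]
}}

```text
clock: 8.85
eef_pos: [0.4866, -0.2517, 0.238]
tool_rot: [0.973, 0.23, 0.002, -0.001]
ft_force: [0.4, 0.2, -0.1]
gripper_width: 0.0855
gripper_force: 0.0
```

>>> {"fn": "step_arm", "kwargs": {
  "steps": [
    {"claw":1,"offset":[0.251,-0.447,-0.126],"dr":[0,0,-0.311]},
    {"claw":1,"offset":[0.251,-0.447,-0.126],"dr":[0,0,-0.311]},
    {"claw":1,"offset":[0.251,-0.447,-0.126],"dr":[0,0,-0.311]},
    {"claw":1,"offset":[0.251,-0.447,-0.126],"dr":[0,0,-0.311]},
    {"claw":1,"offset":[0.251,-0.447,-0.126],"dr":[0,0,-0.311]}
  ]
}}

```text
clock: 9.27
eef_pos: [0.4935, -0.1254, 0.2693]
tool_rot: [0.89, 0.456, 0.002, -0.001]
ft_force: [0.3, -1.0, -1.4]
gripper_width: 0.0853
gripper_force: 0.0
```

>>> {"fn": "step_arm", "kwargs": {
  "steps": [
    {"claw":1,"offset":[0.431,-0.277,-0.125],"dr":[0,0,-0.31]},
    {"claw":1,"offset":[0.431,-0.277,-0.125],"dr":[0,0,-0.31]},
    {"claw":1,"offset":[0.431,-0.277,-0.125],"dr":[0,0,-0.31]},
    {"claw":1,"offset":[0.431,-0.277,-0.125],"dr":[0,0,-0.31]},
    {"claw":1,"offset":[0.431,-0.277,-0.125],"dr":[0,0,-0.31]}
  ]
}}

```text
clock: 9.68
eef_pos: [0.5009, 0.0013, 0.3003]
tool_rot: [0.755, 0.656, 0.001, -0.0]
ft_force: [0.1, -0.4, -0.0]
gripper_width: 0.0851
gripper_force: 0.0
```

>>> {"fn": "step_arm", "kwargs": {
  "steps": [
    {"claw":1,"offset":[0,0,0],"dr":[0,0,0]},
    {"claw":1,"offset":[0,0,0],"dr":[0,0,0]}
  ]
}}

```text
clock: 9.85
eef_pos: [0.5001, -0.0027, 0.2996]
tool_rot: [0.759, 0.651, 0.0, -0.0]
ft_force: [-0.4, 0.3, 0.7]
gripper_width: 0.0858
gripper_force: 0.0
```

Run:
```python
from h import *
s,_=snap('wrist','w4.png');print(s['eef_pos'],s['tool_rot'],s['clock'],s['ft_force'])
C=wc('w4.png');u=np.array([.143,.99,0])
for k in(.05,-.05):print(proj(C,np.array([.511,.0315,.09])+k*u))
```

```text
[ 0.50005935 -0.00266483  0.29959366] [ 7.58975577e-01  6.51119039e-01  2.52295007e-04 -8.35222800e-05] 9.85 [-0.35960815  0.31837626  0.69909219]
[326.80549179 121.49083778]
[327.1081845  226.74963917]
```

View pics/w4.png

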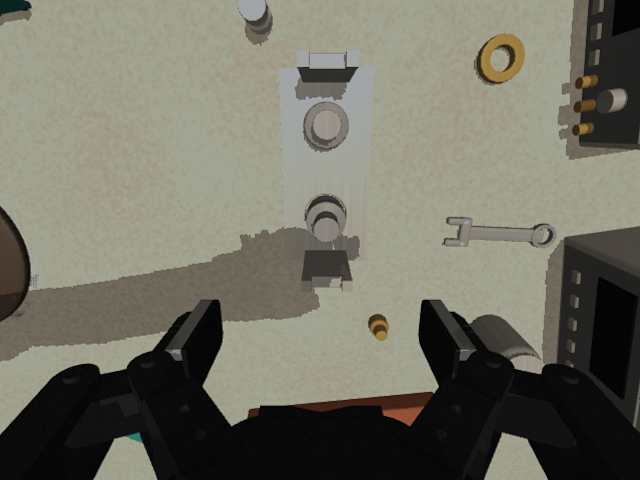

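The left cell's stem top is at (326,126) and the right one's at (326,230).

Run:
```python
from h import *
C=wc('w4.png');g=cv2.cvtColor(cv2.imread('pics/w4.png'),cv2.COLOR_BGR2GRAY)
for box in((95,155),(205,250)):
    roi=cv2.resize(g[box[0]:box[1],295:360],None,fx=4,fy=4,interpolation=cv2.INTER_CUBIC)
    c=cv2.HoughCircles(cv2.medianBlur(roi,5),cv2.HOUGH_GRADIENT,1.5,20,param1=60,param2=18,minRadius=44,maxRadius=66)
    print(None if c is None else [((x/4+295).round(1),(y/4+box[0]).round(1),r/4) for x,y,r in c[0][:4]])
f=C[0];print('expected stem r px',f*.013/(C[3][2]-.09)*.97)
for p in((326,126),(326,230)):print(at(C,p,.09))
plan([(.517,.079,.2,-8.2)],(np.array([.5006,0,.30]),rot(-8.2)))
```

```text
[(np.float32(327.4), np.float32(125.2), np.float32(14.6)), (np.float32(327.8), np.float32(133.1), np.float32(16.2875)), (np.float32(331.6), np.float32(119.9), np.float32(15.875)), (np.float32(319.6), np.float32(136.4), np.float32(14.225))]
[(np.float32(325.9), np.float32(229.9), np.float32(12.1625)), (np.float32(326.3), np.float32(223.2), np.float32(12.0875)), (np.float32(321.4), np.float32(222.1), np.float32(15.4625)), (np.float32(319.9), np.float32(216.8), np.float32(12.125))]
expected stem r px 13.023792111321317
[0.51684558 0.07723258 0.09      ]
[ 0.50225129 -0.0211926   0.09      ]
[0.322, 0.02, 0.4] [0.0, 0.0, 0.0]
  -> [0.517 0.079 0.2  ]
```

>>> {"fn": "step_arm", "kwargs": {
  "steps": [
    {"claw":1,"offset":[0.12,0.02,0.12],"dr":[0,0,0]},
    {"claw":1,"offset":[0.24,0.02,0.26],"dr":[0,0,0]},
    {"claw":1,"offset":[0.32,0.02,0.36],"dr":[0,0,0]},
    {"claw":1,"offset":[0.32,0.02,0.4],"dr":[0,0,0]},
    {"claw":1,"offset":[0.32,0.02,0.4],"dr":[0,0,0]}
  ]
}}

```text
clock: 10.32
eef_pos: [0.5151, 0.0782, 0.1971]
tool_rot: [0.757, 0.654, -0.002, -0.001]
ft_force: [-0.1, -1.7, -0.2]
gripper_width: 0.0853
gripper_force: 0.0
```

>>> {"fn": "step_arm", "kwargs": {
  "steps": [
    {"claw":1,"offset":[0,0,0],"dr":[0,0,0]},
    {"claw":1,"offset":[0,0,0],"dr":[0,0,0]}
  ]
}}

```text
clock: 10.48
eef_pos: [0.5174, 0.0769, 0.2012]
tool_rot: [0.757, 0.653, 0.001, 0.0]
ft_force: [-0.5, 0.6, 0.4]
gripper_width: 0.0851
gripper_force: 0.0
```

Run:
```python
from h import *
s,_=snap('wrist','w5.png');print(s['eef_pos'],s['tool_rot'],s['clock'],s['ft_force'])
C=wc('w5.png');p=proj(C,(.5168,.0772,.09));print(p)
g=cv2.cvtColor(cv2.imread('pics/w5.png'),cv2.COLOR_BGR2GRAY)
x0,y0=int(p[0])-60,int(p[1])-60
roi=g[y0:y0+120,x0:x0+120]
c=cv2.HoughCircles(cv2.resize(cv2.medianBlur(roi,3),None,fx=3,fy=3),cv2.HOUGH_GRADIENT,1.5,30,param1=60,param2=18,minRadius=60,maxRadius=100)
print([(x/3+x0,y/3+y0,r/3,at(C,(x/3+x0,y/3+y0),.09).round(4)) for x,y,r in c[0][:3]],C[0]*.013/(C[3][2]-.09)*.95)
im=cv2.imread('pics/w5.png')
for x,y,r in c[0][:2]:cv2.circle(im,(int(x/3+x0),int(y/3+y0)),int(r/3),(0,0,255),1)
cv2.imwrite('pics/c5.png',im[60:420,120:520])
```

```text
[0.51744862 0.07685857 0.20122394] [7.57079382e-01 6.53321469e-01 1.31106317e-03 3.85598351e-04] 10.4833 [-0.46876787  0.56706093  0.43766791]
[319.8723546  243.86737164]
[(np.float32(320.75), np.float32(219.75), np.float32(28.050001), array([0.52  , 0.0947, 0.09  ])), (np.float32(321.25), np.float32(230.25), np.float32(26.4), array([0.5192, 0.0871, 0.09  ])), (np.float32(327.25), np.float32(238.75), np.float32(25.300001), array([0.5226, 0.0802, 0.09  ]))] 18.196870819432586
```

View pics/c5.png

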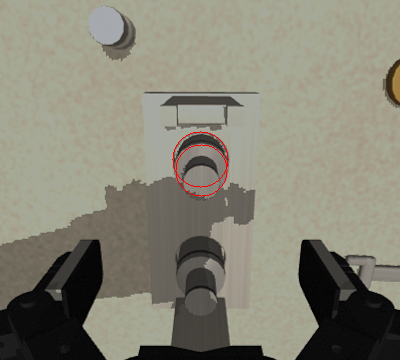

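In the crop the left stem top is centred at (200,181), which is full-frame (320.5,241). That gives (0.518,0.079) at z = 0.09 and agrees with the previous view within 2 mm. Descending to grip it.

>>> {"fn": "step_arm", "kwargs": {
  "steps": [
    {"claw":1,"offset":[0,0.002,0.1],"dr":[0,0,0]},
    {"claw":1,"offset":[0,0.002,0.2],"dr":[0,0,0]},
    {"claw":1,"offset":[0,0.002,0.28],"dr":[0,0,0]},
    {"claw":1,"offset":[0,0.002,0.35],"dr":[0,0,0]},
    {"claw":1,"offset":[0,0.002,0.4],"dr":[0,0,0]}
  ]
}}

```text
clock: 10.95
eef_pos: [0.5176, 0.0781, 0.1]
tool_rot: [0.756, 0.654, 0.001, -0.0]
ft_force: [-0.5, 1.0, 0.6]
gripper_width: 0.0852
gripper_force: 0.0
```

>>> {"fn": "step_arm", "kwargs": {
  "steps": [
    {"claw":1,"offset":[0,0,0.03],"dr":[0,0,0]},
    {"claw":1,"offset":[0,0,0.044],"dr":[0,0,0]},
    {"claw":1,"offset":[0,0,0.044],"dr":[0,0,0]}
  ]
}}

```text
clock: 11.2
eef_pos: [0.5176, 0.0786, 0.0895]
tool_rot: [0.756, 0.655, 0.001, -0.0]
ft_force: [0.5, 0.4, 0.9]
gripper_width: 0.0858
gripper_force: 0.0
```

>>> {"fn": "step_arm", "kwargs": {
  "steps": [
    {"claw":-1,"offset":[0,0,0],"dr":[0,0,0]},
    {"claw":-1,"offset":[0,0,0],"dr":[0,0,0]},
    {"claw":-1,"offset":[0,0,0],"dr":[0,0,0]},
    {"claw":-1,"offset":[0,0,0],"dr":[0,0,0]},
    {"claw":-1,"offset":[0,0,0],"dr":[0,0,0]}
  ],
  "newtons": 60
}}

```text
clock: 11.62
eef_pos: [0.5177, 0.0792, 0.0896]
tool_rot: [0.756, 0.655, 0.001, -0.0]
ft_force: [1.4, 0.1, 3.2]
gripper_width: 0.0258
gripper_force: 7.4
```

>>> {"fn": "step_arm", "kwargs": {
  "steps": [
    {"claw":-1,"offset":[0,0,0],"dr":[0,0,0]},
    {"claw":-1,"offset":[0,0,0],"dr":[0,0,0]},
    {"claw":-1,"offset":[0,0,0],"dr":[0,0,0]}
  ],
  "newtons": 60
}}

```text
clock: 11.87
eef_pos: [0.5179, 0.0792, 0.0897]
tool_rot: [0.756, 0.655, 0.001, 0.0]
ft_force: [0.2, -0.0, 5.5]
gripper_width: 0.0242
gripper_force: 58.8
```

>>> {"fn": "step_arm", "kwargs": {
  "steps": [
    {"claw":-1,"offset":[0,0,-0.01],"dr":[0,0,0]},
    {"claw":-1,"offset":[0,0,-0.03],"dr":[0,0,0]},
    {"claw":-1,"offset":[0,0,-0.06],"dr":[0,0,0]},
    {"claw":-1,"offset":[0,0,-0.1],"dr":[0,0,0]},
    {"claw":-1,"offset":[0,0,-0.14],"dr":[0,0,0]}
  ]
}}

```text
clock: 12.28
eef_pos: [0.5169, 0.0789, 0.1249]
tool_rot: [0.756, 0.655, 0.0, -0.0]
ft_force: [-0.3, -0.1, -4.6]
gripper_width: 0.024
gripper_force: 59.1
```

>>> {"fn": "step_arm", "kwargs": {
  "steps": [
    {"claw":-1,"offset":[0,0,-0.04],"dr":[0,0,0]},
    {"claw":-1,"offset":[0,0,-0.08],"dr":[0,0,0]},
    {"claw":-1,"offset":[0,0,-0.1],"dr":[0,0,0]},
    {"claw":-1,"offset":[0,0,-0.1],"dr":[0,0,0]},
    {"claw":-1,"offset":[0,0,-0.1],"dr":[0,0,0]}
  ]
}}

```text
clock: 12.7
eef_pos: [0.5173, 0.0792, 0.1495]
tool_rot: [0.756, 0.655, 0.001, -0.0]
ft_force: [-0.4, -0.6, -6.3]
gripper_width: 0.0243
gripper_force: 59.3
```

>>> {"fn": "step_arm", "kwargs": {
  "steps": [
    {"claw":-1,"offset":[0,0,0],"dr":[0,0,0]},
    {"claw":-1,"offset":[0,0,0],"dr":[0,0,0]},
    {"claw":-1,"offset":[0,0,0],"dr":[0,0,0]},
    {"claw":-1,"offset":[0,0,0],"dr":[0,0,0]},
    {"claw":-1,"offset":[0,0,0],"dr":[0,0,0]}
  ]
}}

```text
clock: 13.12
eef_pos: [0.5171, 0.0789, 0.1488]
tool_rot: [0.756, 0.655, 0.001, -0.0]
ft_force: [0.7, 0.5, -4.8]
gripper_width: 0.0246
gripper_force: 59.3
```

>>> {"fn": "step_arm", "kwargs": {
  "steps": [
    {"claw":-1,"offset":[0,0,0],"dr":[0,0,0]}
  ]
}}

```text
clock: 13.2
eef_pos: [0.5172, 0.0789, 0.1489]
tool_rot: [0.756, 0.655, 0.001, -0.0]
ft_force: [-0.0, -0.5, -5.2]
gripper_width: 0.0241
gripper_force: 59.3
```

>>> {"fn": "step_arm", "kwargs": {
  "steps": [
    {"claw":-1,"offset":[0,0,0],"dr":[0,0,0]}
  ]
}}

```text
clock: 13.28
eef_pos: [0.5172, 0.079, 0.149]
tool_rot: [0.756, 0.655, 0.001, -0.0]
ft_force: [-0.5, -0.3, -3.6]
gripper_width: 0.0243
gripper_force: 59.3
```

>>> {"fn": "step_arm", "kwargs": {
  "steps": [
    {"claw":-1,"offset":[0,0,0],"dr":[0,0,0]}
  ]
}}

```text
clock: 13.37
eef_pos: [0.5172, 0.079, 0.1491]
tool_rot: [0.756, 0.655, 0.001, -0.0]
ft_force: [-0.8, 0.6, -4.9]
gripper_width: 0.0245
gripper_force: 59.3
```

>>> {"fn": "step_arm", "kwargs": {
  "steps": [
    {"claw":-1,"offset":[0,0,0],"dr":[0,0,0]}
  ]
}}

```text
clock: 13.45
eef_pos: [0.5172, 0.079, 0.1491]
tool_rot: [0.756, 0.655, 0.001, -0.0]
ft_force: [0.3, -0.4, -5.5]
gripper_width: 0.0243
gripper_force: 59.3
```

Run:
```python
from h import *
S=[]
for _ in range(10):
    st=bot.get_state();S.append((*st['ft_force'],*st['wrist_torque'],*st['joint_torque'][[1,3]]));bot.snapshot('wrist')
print(np.mean(S,0).round(3),np.std(S,0).round(2),st['eef_pos'],st['q'].round(3))
_,a=snap("scene","scene2.png")
cv2.imwrite("pics/c6.png",np.hstack([cv2.resize(a[200:360,250:410],(400,400),interpolation=2),cv2.resize(bot.snapshot('wrist')[100:420,160:480],(400,400))])[:,:,::-1])
```

```text
[-8.8000e-02 -2.1300e-01 -5.0140e+00 -1.0000e-02  4.0000e-03  6.0000e-03
 -4.9093e+01 -2.5102e+01] [0.6  0.36 0.47 0.02 0.03 0.03 0.01 0.  ] [0.51719624 0.07899934 0.14911536] [-0.668  0.397  0.54   1.985 -0.275  0.829 -0.118]
```

View pics/c6.png

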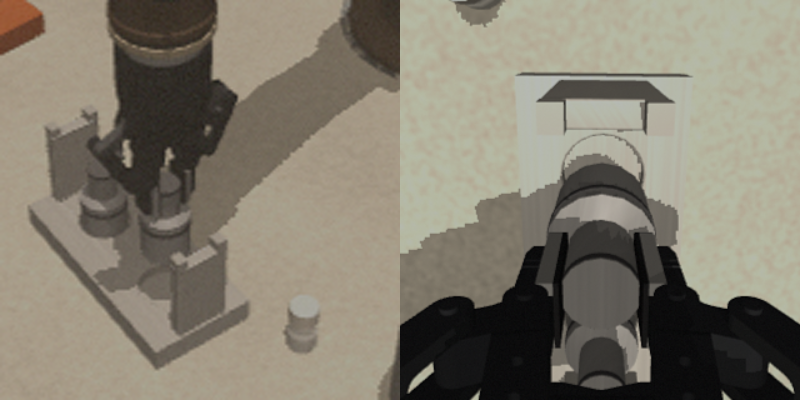

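Both views show the left cell lifted clear and upright. It reads 5.0 N, about 0.51 kg. Putting it back straight down.

>>> {"fn": "step_arm", "kwargs": {
  "steps": [
    {"claw":-1,"offset":[0,0,0.03],"dr":[0,0,0]},
    {"claw":-1,"offset":[0,0,0.06],"dr":[0,0,0]},
    {"claw":-1,"offset":[0,0,0.1],"dr":[0,0,0]},
    {"claw":-1,"offset":[0,0,0.13],"dr":[0,0,0]},
    {"claw":-1,"offset":[0,0,0.16],"dr":[0,0,0]}
  ]
}}

```text
clock: 14.47
eef_pos: [0.5168, 0.0789, 0.1077]
tool_rot: [0.756, 0.655, 0.0, -0.0]
ft_force: [0.5, 1.9, -5.3]
gripper_width: 0.0245
gripper_force: 59.2
```

>>> {"fn": "step_arm", "kwargs": {
  "steps": [
    {"claw":-1,"offset":[0,0,0.02],"dr":[0,0,0]},
    {"claw":-1,"offset":[0,0,0.04],"dr":[0,0,0]},
    {"claw":-1,"offset":[0,0,0.06],"dr":[0,0,0]},
    {"claw":-1,"offset":[0,0,0.07],"dr":[0,0,0]},
    {"claw":-1,"offset":[0,0,0.074],"dr":[0,0,0]}
  ]
}}

```text
clock: 14.88
eef_pos: [0.5171, 0.079, 0.0902]
tool_rot: [0.756, 0.655, 0.001, -0.0]
ft_force: [-0.0, 0.5, -4.4]
gripper_width: 0.0241
gripper_force: 59.2
```

>>> {"fn": "step_arm", "kwargs": {
  "steps": [
    {"claw":-1,"offset":[0,0,0.004],"dr":[0,0,0]},
    {"claw":-1,"offset":[0,0,0.004],"dr":[0,0,0]}
  ]
}}

```text
clock: 15.05
eef_pos: [0.5174, 0.0791, 0.0898]
tool_rot: [0.756, 0.655, 0.001, -0.0]
ft_force: [0.4, 0.5, -5.3]
gripper_width: 0.0242
gripper_force: 59.2
```

>>> {"fn": "step_arm", "kwargs": {
  "steps": [
    {"claw":-1,"offset":[0,0,0.002],"dr":[0,0,0]},
    {"claw":-1,"offset":[0,0,0.004],"dr":[0,0,0]},
    {"claw":-1,"offset":[0,0,0.004],"dr":[0,0,0]}
  ]
}}

```text
clock: 15.3
eef_pos: [0.5178, 0.0791, 0.0896]
tool_rot: [0.756, 0.655, 0.002, -0.0]
ft_force: [-2.6, 0.3, 6.0]
gripper_width: 0.0242
gripper_force: 60.5
```

Contact felt, so I release, rise and move over the right cell.

>>> {"fn": "step_arm", "kwargs": {
  "steps": [
    {"claw":0,"offset":[0,0,0],"dr":[0,0,0]},
    {"claw":0.5,"offset":[0,0,0],"dr":[0,0,0]},
    {"claw":1,"offset":[0,0,0],"dr":[0,0,0]},
    {"claw":1,"offset":[0,0,0],"dr":[0,0,0]},
    {"claw":1,"offset":[0,0,-0.01],"dr":[0,0,0]}
  ]
}}

```text
clock: 15.72
eef_pos: [0.5172, 0.0791, 0.0909]
tool_rot: [0.756, 0.655, 0.001, -0.0]
ft_force: [-0.8, 0.3, 0.5]
gripper_width: 0.0823
gripper_force: 0.0
```

>>> {"fn": "step_arm", "kwargs": {
  "steps": [
    {"claw":1,"offset":[0,0,-0.1],"dr":[0,0,0]},
    {"claw":1,"offset":[0,0,-0.2],"dr":[0,0,0]},
    {"claw":1,"offset":[0,0,-0.3],"dr":[0,0,0]},
    {"claw":1,"offset":[0,0,-0.4],"dr":[0,0,0]},
    {"claw":1,"offset":[0,0,-0.44],"dr":[0,0,0]}
  ]
}}

```text
clock: 16.13
eef_pos: [0.5185, 0.0789, 0.2044]
tool_rot: [0.756, 0.655, 0.003, 0.001]
ft_force: [1.2, 0.7, -0.1]
gripper_width: 0.0856
gripper_force: 0.0
```

>>> {"fn": "step_arm", "kwargs": {
  "steps": [
    {"claw":1,"offset":[-0.1,0,0],"dr":[0,0,0]},
    {"claw":1,"offset":[-0.2,0,0],"dr":[0,0,0]},
    {"claw":1,"offset":[-0.3,0,0],"dr":[0,0,0]},
    {"claw":1,"offset":[-0.4,0,0],"dr":[0,0,0]},
    {"claw":1,"offset":[-0.4,0,0],"dr":[0,0,0]}
  ]
}}

```text
clock: 16.55
eef_pos: [0.5019, -0.0252, 0.201]
tool_rot: [0.758, 0.653, 0.0, 0.0]
ft_force: [0.5, 0.2, 0.1]
gripper_width: 0.0858
gripper_force: 0.0
```

>>> {"fn": "step_arm", "kwargs": {
  "steps": [
    {"claw":1,"offset":[0,0,0],"dr":[0,0,0]},
    {"claw":1,"offset":[0,0,0],"dr":[0,0,0]},
    {"claw":1,"offset":[0,0,0],"dr":[0,0,0]}
  ]
}}

```text
clock: 16.8
eef_pos: [0.5031, -0.0189, 0.2007]
tool_rot: [0.755, 0.656, 0.001, -0.0]
ft_force: [-0.4, 0.6, 0.6]
gripper_width: 0.0857
gripper_force: 0.0
```

Run:
```python
from h import *
s,im=snap('wrist','w6.png');print(s['eef_pos'],s['tool_rot'],s['clock'],s['ft_force'])
C=wc('w6.png')
for n,X in(("L",(.5175,.079,.09)),("R",(.503,-.02,.09))):
    p=proj(C,X);print(n,p);im=im.copy();cv2.drawMarker(im,tuple(int(round(v)) for v in p),(255,0,0),cv2.MARKER_CROSS,12,1)
cv2.imwrite('pics/c7.png',im[60:380,160:480][:,:,::-1])
```

```text
[ 0.50308532 -0.01893241  0.2007274 ] [ 7.55187906e-01  6.55507659e-01  8.64503003e-04 -4.34849492e-04] 16.8 [-0.41952344  0.57270858  0.61169816]
L [322.10813234  94.64959203]
R [321.21744431 245.89105636]
```

View pics/c7.png

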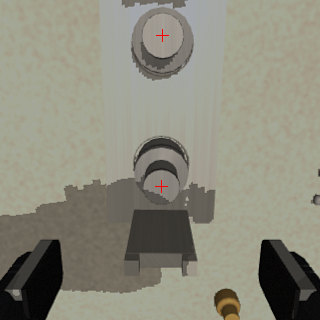

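The left cell stands in its nest at crop (162,35). The right stem top sits on the predicted cross at (162,186). Descending on it.

>>> {"fn": "step_arm", "kwargs": {
  "steps": [
    {"claw":1,"offset":[0,0,0.1],"dr":[0,0,0]},
    {"claw":1,"offset":[0,0,0.2],"dr":[0,0,0]},
    {"claw":1,"offset":[0,0,0.28],"dr":[0,0,0]},
    {"claw":1,"offset":[0,0,0.35],"dr":[0,0,0]},
    {"claw":1,"offset":[0,0,0.4],"dr":[0,0,0]}
  ]
}}

```text
clock: 17.27
eef_pos: [0.5024, -0.0188, 0.0991]
tool_rot: [0.755, 0.656, 0.0, -0.001]
ft_force: [-0.5, 0.6, -0.1]
gripper_width: 0.0853
gripper_force: 0.0
```

>>> {"fn": "step_arm", "kwargs": {
  "steps": [
    {"claw":1,"offset":[0,0,0.03],"dr":[0,0,0]},
    {"claw":1,"offset":[0,0,0.045],"dr":[0,0,0]},
    {"claw":1,"offset":[0,0,0.045],"dr":[0,0,0]}
  ]
}}

```text
clock: 17.52
eef_pos: [0.5029, -0.0195, 0.0892]
tool_rot: [0.755, 0.655, 0.0, -0.0]
ft_force: [0.1, 0.5, 0.1]
gripper_width: 0.0853
gripper_force: 0.0
```

>>> {"fn": "step_arm", "kwargs": {
  "steps": [
    {"claw":-1,"offset":[0,0,0],"dr":[0,0,0]},
    {"claw":-1,"offset":[0,0,0],"dr":[0,0,0]},
    {"claw":-1,"offset":[0,0,0],"dr":[0,0,0]},
    {"claw":-1,"offset":[0,0,0],"dr":[0,0,0]},
    {"claw":-1,"offset":[0,0,0],"dr":[0,0,0]}
  ],
  "newtons": 60
}}

```text
clock: 17.93
eef_pos: [0.5033, -0.0198, 0.0901]
tool_rot: [0.756, 0.655, 0.001, -0.0]
ft_force: [2.5, 0.3, 5.2]
gripper_width: 0.0261
gripper_force: 6.2
```

>>> {"fn": "step_arm", "kwargs": {
  "steps": [
    {"claw":-1,"offset":[0,0,0],"dr":[0,0,0]},
    {"claw":-1,"offset":[0,0,0],"dr":[0,0,0]},
    {"claw":-1,"offset":[0,0,0],"dr":[0,0,0]}
  ]
}}

```text
clock: 18.18
eef_pos: [0.5035, -0.0198, 0.0903]
tool_rot: [0.756, 0.655, 0.001, -0.0]
ft_force: [-0.3, -0.4, 6.1]
gripper_width: 0.024
gripper_force: 58.6
```

>>> {"fn": "step_arm", "kwargs": {
  "steps": [
    {"claw":-1,"offset":[0,0,-0.01],"dr":[0,0,0]},
    {"claw":-1,"offset":[0,0,-0.03],"dr":[0,0,0]},
    {"claw":-1,"offset":[0,0,-0.06],"dr":[0,0,0]},
    {"claw":-1,"offset":[0,0,-0.1],"dr":[0,0,0]},
    {"claw":-1,"offset":[0,0,-0.14],"dr":[0,0,0]}
  ]
}}

```text
clock: 18.6
eef_pos: [0.5029, -0.0201, 0.1257]
tool_rot: [0.756, 0.655, 0.001, -0.0]
ft_force: [-0.2, 0.3, -2.0]
gripper_width: 0.0243
gripper_force: 59.0
```

>>> {"fn": "step_arm", "kwargs": {
  "steps": [
    {"claw":-1,"offset":[0,0,-0.04],"dr":[0,0,0]},
    {"claw":-1,"offset":[0,0,-0.08],"dr":[0,0,0]},
    {"claw":-1,"offset":[0,0,-0.1],"dr":[0,0,0]},
    {"claw":-1,"offset":[0,0,-0.1],"dr":[0,0,0]},
    {"claw":-1,"offset":[0,0,-0.1],"dr":[0,0,0]}
  ]
}}

```text
clock: 19.02
eef_pos: [0.5031, -0.0198, 0.15]
tool_rot: [0.756, 0.655, 0.001, -0.0]
ft_force: [0.3, 0.3, -2.9]
gripper_width: 0.024
gripper_force: 59.0
```

>>> {"fn": "step_arm", "kwargs": {
  "steps": [
    {"claw":-1,"offset":[0,0,0],"dr":[0,0,0]},
    {"claw":-1,"offset":[0,0,0],"dr":[0,0,0]},
    {"claw":-1,"offset":[0,0,0],"dr":[0,0,0]},
    {"claw":-1,"offset":[0,0,0],"dr":[0,0,0]},
    {"claw":-1,"offset":[0,0,0],"dr":[0,0,0]}
  ]
}}

```text
clock: 19.43
eef_pos: [0.5029, -0.02, 0.1494]
tool_rot: [0.756, 0.655, 0.001, -0.0]
ft_force: [1.2, -0.1, -2.4]
gripper_width: 0.0244
gripper_force: 59.0
```

Run:
```python
from h import *
S=[]
for _ in range(10):
    st=bot.get_state();S.append((*st['ft_force'],*st['wrist_torque'],*st['joint_torque'][[1,3]]));bot.snapshot('wrist')
print(np.mean(S,0).round(3),np.std(S,0).round(2),st['eef_pos'],st['gripper_width'],st['q'].round(3))
```

```text
[-3.2000e-02 -1.6100e-01 -2.4140e+00 -3.0000e-03  2.0000e-03  1.1000e-02
 -4.4799e+01 -2.3902e+01] [0.77 0.39 0.66 0.04 0.02 0.04 0.01 0.01] [ 0.50300013 -0.01997501  0.14970752] 0.02437252300560235 [-0.522  0.37   0.584  2.032 -0.28   0.815  0.081]
```

The right cell reads 2.4 N (about 0.25 kg), so the left cell is the heavier. Setting the right one back.

>>> {"fn": "step_arm", "kwargs": {
  "steps": [
    {"claw":-1,"offset":[0,0,0.03],"dr":[0,0,0]},
    {"claw":-1,"offset":[0,0,0.06],"dr":[0,0,0]},
    {"claw":-1,"offset":[0,0,0.1],"dr":[0,0,0]},
    {"claw":-1,"offset":[0,0,0.13],"dr":[0,0,0]},
    {"claw":-1,"offset":[0,0,0.16],"dr":[0,0,0]}
  ]
}}

```text
clock: 20.35
eef_pos: [0.5026, -0.02, 0.1084]
tool_rot: [0.756, 0.655, 0.0, -0.001]
ft_force: [-0.7, 0.1, -1.9]
gripper_width: 0.0244
gripper_force: 59.0
```

>>> {"fn": "step_arm", "kwargs": {
  "steps": [
    {"claw":-1,"offset":[0,0,0.02],"dr":[0,0,0]},
    {"claw":-1,"offset":[0,0,0.04],"dr":[0,0,0]},
    {"claw":-1,"offset":[0,0,0.06],"dr":[0,0,0]},
    {"claw":-1,"offset":[0,0,0.07],"dr":[0,0,0]},
    {"claw":-1,"offset":[0,0,0.074],"dr":[0,0,0]}
  ]
}}

```text
clock: 20.77
eef_pos: [0.5029, -0.0199, 0.0908]
tool_rot: [0.756, 0.655, 0.001, -0.0]
ft_force: [0.1, 0.7, -2.2]
gripper_width: 0.0241
gripper_force: 59.0
```

>>> {"fn": "step_arm", "kwargs": {
  "steps": [
    {"claw":-1,"offset":[0,0,0.003],"dr":[0,0,0]},
    {"claw":-1,"offset":[0,0,0.006],"dr":[0,0,0]},
    {"claw":-1,"offset":[0,0,0.006],"dr":[0,0,0]}
  ]
}}

```text
clock: 21.02
eef_pos: [0.5032, -0.0199, 0.0904]
tool_rot: [0.756, 0.655, 0.001, -0.0]
ft_force: [-1.9, -0.2, 4.0]
gripper_width: 0.0241
gripper_force: 60.0
```

Contact again. I release, rise, return to the left cell, grip it and lift.

>>> {"fn": "step_arm", "kwargs": {
  "steps": [
    {"claw":0,"offset":[0,0,0],"dr":[0,0,0]},
    {"claw":0.5,"offset":[0,0,0],"dr":[0,0,0]},
    {"claw":1,"offset":[0,0,0],"dr":[0,0,0]},
    {"claw":1,"offset":[0,0,0],"dr":[0,0,0]},
    {"claw":1,"offset":[0,0,-0.01],"dr":[0,0,0]}
  ]
}}

```text
clock: 21.43
eef_pos: [0.5029, -0.0198, 0.092]
tool_rot: [0.756, 0.655, 0.001, -0.0]
ft_force: [-0.5, -0.4, -0.3]
gripper_width: 0.0826
gripper_force: 0.0
```

>>> {"fn": "step_arm", "kwargs": {
  "steps": [
    {"claw":1,"offset":[0,0,-0.1],"dr":[0,0,0]},
    {"claw":1,"offset":[0,0,-0.2],"dr":[0,0,0]},
    {"claw":1,"offset":[0,0,-0.3],"dr":[0,0,0]},
    {"claw":1,"offset":[0,0,-0.4],"dr":[0,0,0]},
    {"claw":1,"offset":[0,0,-0.44],"dr":[0,0,0]}
  ]
}}

```text
clock: 21.85
eef_pos: [0.5042, -0.0204, 0.2053]
tool_rot: [0.756, 0.655, 0.003, 0.001]
ft_force: [0.1, -0.1, -0.9]
gripper_width: 0.0854
gripper_force: 0.0
```

>>> {"fn": "step_arm", "kwargs": {
  "steps": [
    {"claw":1,"offset":[0.1,0,0],"dr":[0,0,0]},
    {"claw":1,"offset":[0.2,0,0],"dr":[0,0,0]},
    {"claw":1,"offset":[0.3,0,0],"dr":[0,0,0]},
    {"claw":1,"offset":[0.4,0,0],"dr":[0,0,0]},
    {"claw":1,"offset":[0.4,0,0],"dr":[0,0,0]}
  ]
}}

```text
clock: 22.27
eef_pos: [0.5173, 0.0847, 0.2018]
tool_rot: [0.754, 0.657, 0.001, -0.001]
ft_force: [0.5, 0.2, 0.8]
gripper_width: 0.0859
gripper_force: 0.0
```

>>> {"fn": "step_arm", "kwargs": {
  "steps": [
    {"claw":1,"offset":[0,0,0],"dr":[0,0,0]},
    {"claw":1,"offset":[0,0,0],"dr":[0,0,0]},
    {"claw":1,"offset":[0,0,0],"dr":[0,0,0]}
  ]
}}

```text
clock: 22.52
eef_pos: [0.5169, 0.0777, 0.2022]
tool_rot: [0.756, 0.654, 0.001, -0.0]
ft_force: [0.2, 0.2, 0.2]
gripper_width: 0.0852
gripper_force: 0.0
```

Run:
```python
from h import *
s,im=snap('wrist','w8.png');print(s['eef_pos'],s['tool_rot'],s['clock'],s['ft_force'])
C=wc('w8.png')
for n,X in(("L",(.5175,.079,.09)),("R",(.503,-.02,.09))):
    p=proj(C,X);print(n,p)
```

```text
[0.51693474 0.07768298 0.20221796] [ 7.56182089e-01  6.54360978e-01  5.72111362e-04 -1.77169422e-04] 22.5167 [0.20440062 0.15527645 0.23088296]
L [321.64289799 241.86223191]
R [321.27989759 359.96507528]
```

I have now viewed 11 pictures, one over the limit of 10, so I'll rely on numbers only from here.

>>> {"fn": "step_arm", "kwargs": {
  "steps": [
    {"claw":1,"offset":[0,0,0.1],"dr":[0,0,0]},
    {"claw":1,"offset":[0,0,0.2],"dr":[0,0,0]},
    {"claw":1,"offset":[0,0,0.28],"dr":[0,0,0]},
    {"claw":1,"offset":[0,0,0.35],"dr":[0,0,0]},
    {"claw":1,"offset":[0,0,0.4],"dr":[0,0,0]}
  ]
}}

```text
clock: 22.98
eef_pos: [0.5165, 0.0779, 0.1008]
tool_rot: [0.756, 0.654, 0.0, -0.0]
ft_force: [0.4, 0.3, -0.1]
gripper_width: 0.0855
gripper_force: 0.0
```

>>> {"fn": "step_arm", "kwargs": {
  "steps": [
    {"claw":1,"offset":[0,0,0.03],"dr":[0,0,0]},
    {"claw":1,"offset":[0,0,0.048],"dr":[0,0,0]},
    {"claw":1,"offset":[0,0,0.048],"dr":[0,0,0]}
  ]
}}

```text
clock: 23.23
eef_pos: [0.517, 0.0785, 0.0899]
tool_rot: [0.756, 0.655, 0.0, -0.0]
ft_force: [-0.5, -0.0, 0.4]
gripper_width: 0.0853
gripper_force: 0.0
```

>>> {"fn": "step_arm", "kwargs": {
  "steps": [
    {"claw":-1,"offset":[0,0,0],"dr":[0,0,0]},
    {"claw":-1,"offset":[0,0,0],"dr":[0,0,0]},
    {"claw":-1,"offset":[0,0,0],"dr":[0,0,0]},
    {"claw":-1,"offset":[0,0,0],"dr":[0,0,0]},
    {"claw":-1,"offset":[0,0,0],"dr":[0,0,0]}
  ],
  "newtons": 70
}}

```text
clock: 23.65
eef_pos: [0.5176, 0.0793, 0.0909]
tool_rot: [0.756, 0.655, 0.001, -0.0]
ft_force: [0.8, -0.3, 3.1]
gripper_width: 0.0252
gripper_force: 6.5
```

>>> {"fn": "step_arm", "kwargs": {
  "steps": [
    {"claw":-1,"offset":[0,0,0],"dr":[0,0,0]},
    {"claw":-1,"offset":[0,0,0],"dr":[0,0,0]},
    {"claw":-1,"offset":[0,0,0],"dr":[0,0,0]}
  ]
}}

```text
clock: 23.9
eef_pos: [0.5179, 0.0792, 0.091]
tool_rot: [0.756, 0.655, 0.002, 0.0]
ft_force: [-0.4, -0.2, 5.7]
gripper_width: 0.024
gripper_force: 68.5
```

>>> {"fn": "step_arm", "kwargs": {
  "steps": [
    {"claw":-1,"offset":[0,0,-0.01],"dr":[0,0,0]},
    {"claw":-1,"offset":[0,0,-0.03],"dr":[0,0,0]},
    {"claw":-1,"offset":[0,0,-0.06],"dr":[0,0,0]},
    {"claw":-1,"offset":[0,0,-0.1],"dr":[0,0,0]},
    {"claw":-1,"offset":[0,0,-0.14],"dr":[0,0,0]}
  ]
}}

```text
clock: 24.32
eef_pos: [0.5169, 0.0789, 0.1261]
tool_rot: [0.756, 0.655, 0.001, -0.0]
ft_force: [-0.4, -0.1, -5.1]
gripper_width: 0.0237
gripper_force: 68.9
```

>>> {"fn": "step_arm", "kwargs": {
  "steps": [
    {"claw":-1,"offset":[0,0,-0.08],"dr":[0,0,0]},
    {"claw":-1,"offset":[0,0,-0.18],"dr":[0,0,0]},
    {"claw":-1,"offset":[0,0,-0.28],"dr":[0,0,0]},
    {"claw":-1,"offset":[0,0,-0.38],"dr":[0,0,0]},
    {"claw":-1,"offset":[0,0,-0.48],"dr":[0,0,0]}
  ]
}}

```text
clock: 24.73
eef_pos: [0.5168, 0.0785, 0.2474]
tool_rot: [0.756, 0.655, 0.001, -0.0]
ft_force: [-0.6, 0.9, -4.8]
gripper_width: 0.0236
gripper_force: 69.2
```

>>> {"fn": "step_arm", "kwargs": {
  "steps": [
    {"claw":-1,"offset":[0,0,-0.06],"dr":[0,0,0]},
    {"claw":-1,"offset":[0,0,-0.12],"dr":[0,0,0]},
    {"claw":-1,"offset":[0,0,-0.16],"dr":[0,0,0]},
    {"claw":-1,"offset":[0,0,-0.16],"dr":[0,0,0]},
    {"claw":-1,"offset":[0,0,-0.16],"dr":[0,0,0]}
  ]
}}

```text
clock: 25.15
eef_pos: [0.517, 0.0788, 0.2856]
tool_rot: [0.756, 0.655, 0.001, -0.0]
ft_force: [-0.2, -0.5, -6.2]
gripper_width: 0.0238
gripper_force: 69.4
```

Run:
```python
from h import *
# dewar mouth centre: dark mouth/rim ellipse in the two first pictures
for n,c,w in(("top",(159,259),34),("scene",(442,320),34)):
    g=cv2.imread(f"pics/{n}0.png",0)[c[1]-w:c[1]+w,c[0]-w:c[0]+w]
    for t in(60,70,80,90,100):
        k,_=cv2.findContours((cv2.GaussianBlur(g,(3,3),0)<t).astype(np.uint8),cv2.RETR_LIST,cv2.CHAIN_APPROX_NONE)
        for q in k:
            if len(q)>40:
                e=cv2.fitEllipse(q);print(n,t,np.round(np.array(e[0])+np.array(c)-w,1),np.round(e[1],1),round(e[2]))
T,S=cam("top"),cam("scene")
for X in[(.4353,.3384,.16),(.433,.3375,.16)]:
    for C in(T,S):print(X,proj(C,X),[np.ptp([proj(C,np.array(X)+.032*np.array([np.cos(a),np.sin(a),0])) for a in np.linspace(0,6.28,40)],axis=0).round(1)])
print(at(T,(159,259),.16),at(S,(442,320),.16))
s=bot.get_state();print(s['eef_pos'],s['clock'],s['ft_force'])
```

```text
top 60 [155.6 257.5] [22.7 32.5] 32
top 60 [177.9 267.5] [32.1 53.5] 178
top 70 [156.2 257.6] [24.6 33.5] 34
top 70 [170.1 265.8] [47.6 55.4] 141
top 80 [157.8 258.3] [29.7 32.6] 45
top 80 [170.  265.9] [48.4 56.1] 141
top 90 [158.  258.4] [30.7 33.6] 44
top 90 [170.2 266.2] [48.8 57.7] 141
top 100 [169.1 265.6] [51.9 58.7] 146
scene 70 [452.4 318.2] [10.1 17.3] 149
scene 70 [464.2 294.5] [ 8.2 26.4] 122
scene 80 [417.1 336.6] [16.  35.6] 21
scene 80 [442.6 318. ] [22.1 33.6] 104
scene 80 [463.1 292.7] [ 8.3 23.5] 115
scene 90 [456.  341.5] [19.6 23.1] 177
scene 90 [422.6 338.6] [32.3 35.8] 9
scene 90 [442.4 318. ] [23.6 34.4] 104
scene 90 [463.4 292. ] [ 8.5 24.5] 113
scene 100 [433.9 339.3] [34.2 64. ] 96
scene 100 [442.2 317.8] [24.5 35.1] 104
scene 100 [466.3 292. ] [13.3 25.8] 105
(0.4353, 0.3384, 0.16) [158.02297402 257.76498172] [array([32.6, 32.1])]
(0.4353, 0.3384, 0.16) [443.58011572 316.58078084] [array([34.8, 26.1])]
(0.433, 0.3375, 0.16) [158.43253422 258.9110886 ] [array([32.6, 32.2])]
(0.433, 0.3375, 0.16) [443.92055062 315.66409843] [array([34.8, 26.1])]
[0.43279816 0.33637895 0.16      ] [0.44422031 0.34133046 0.16      ]
[0.51697348 0.0787887  0.28563511] 25.15 [-0.21323548 -0.51252954 -6.15429232]
```

>>> {"fn": "step_arm", "kwargs": {
  "steps": [
    {"claw":-1,"offset":[0.06,-0.035,0],"dr":[0,0,0]},
    {"claw":-1,"offset":[0.16,-0.093,0],"dr":[0,0,0]},
    {"claw":-1,"offset":[0.28,-0.163,0],"dr":[0,0,0]},
    {"claw":-1,"offset":[0.4,-0.233,0],"dr":[0,0,0]},
    {"claw":-1,"offset":[0.48,-0.28,0],"dr":[0,0,0]}
  ]
}}

```text
clock: 25.57
eef_pos: [0.4626, 0.2105, 0.2841]
tool_rot: [0.755, 0.656, -0.0, -0.001]
ft_force: [0.4, 0.9, -5.0]
gripper_width: 0.0236
gripper_force: 69.5
```

>>> {"fn": "step_arm", "kwargs": {
  "steps": [
    {"claw":-1,"offset":[0.03,-0.018,0],"dr":[0,0,0]},
    {"claw":-1,"offset":[0.046,-0.026,0],"dr":[0,0,0]},
    {"claw":-1,"offset":[0.046,-0.026,0],"dr":[0,0,0]},
    {"claw":-1,"offset":[0.046,-0.026,0],"dr":[0,0,0]},
    {"claw":-1,"offset":[0.046,-0.026,0],"dr":[0,0,0]}
  ]
}}

```text
clock: 25.98
eef_pos: [0.4606, 0.2182, 0.2853]
tool_rot: [0.756, 0.654, 0.001, 0.0]
ft_force: [-0.1, 0.0, -4.9]
gripper_width: 0.0239
gripper_force: 69.4
```

Run:
```python
from h import *
s,im=snap('wrist','w9.png');print(s['eef_pos'],s['tool_rot'],s['clock'],s['ft_force'],s['gripper_width'])
C=wc('w9.png');X=np.array([.4355,.3385,.16]);p=proj(C,X)
print(p,np.ptp([proj(C,X+.032*np.array([np.cos(a),np.sin(a),0])) for a in np.linspace(0,6.28,40)],axis=0))
g=cv2.GaussianBlur(cv2.imread('pics/w9.png',0),(3,3),0)
for t in range(30,150,10):
    k,_=cv2.findContours((g<t).astype(np.uint8),cv2.RETR_LIST,cv2.CHAIN_APPROX_NONE)
    for q in k:
        if len(q)>150:
            e=cv2.fitEllipse(q)
            if np.hypot(*(np.array(e[0])-p))<60 and min(e[1])>60:print(t,np.round(e[0],1),np.round(e[1],1),at(C,e[0],.16).round(4))
T,S=cam("top"),cam("scene");print(tri((T,(158,258.3)),(S,(442.4,318))))
```

```text
[0.46061501 0.21816978 0.28529575] [7.56444098e-01 6.54058117e-01 5.50197886e-04 5.95369348e-05] 25.9833 [-0.09956463  0.04796422 -4.86195311] 0.02389839207108873
[256.54902172  69.44797808] [ 98.27421522 108.25962472]
50 [248.8  57.2] [76.5 92.5] [0.4319 0.3462 0.16  ]
60 [264.2 115.3] [117.9 273.3] [0.435  0.3101 0.16  ]
60 [267.5  96.7] [ 95.4 114.7] [0.4394 0.3213 0.16  ]
60 [250.7  60. ] [83.6 96.3] [0.4329 0.3445 0.16  ]
70 [258.4  53.4] [137.  187.9] [0.4386 0.3475 0.16  ]
70 [251.2  61.1] [86.  97.6] [0.433  0.3438 0.16  ]
80 [251.9  62.2] [88.2 98.9] [0.4333 0.3431 0.16  ]
80 [264.6  73. ] [126.1 150.4] [0.4403 0.3356 0.16  ]
90 [252.1  62.4] [89.4 99.5] [0.4335 0.343  0.16  ]
90 [265.5  75. ] [125.6 147. ] [0.4406 0.3344 0.16  ]
100 [252.   62.4] [ 89.7 100.4] [0.4334 0.343  0.16  ]
100 [265.7  75.4] [125.7 147. ] [0.4408 0.3342 0.16  ]
110 [255.8  63.5] [ 98.3 100.6] [0.4357 0.342  0.16  ]
110 [266.   75.6] [125.7 146.9] [0.4409 0.334  0.16  ]
120 [255.9  63.6] [ 98.6 101.3] [0.4358 0.342  0.16  ]
120 [266.4  76.1] [125.6 147.9] [0.4411 0.3337 0.16  ]
130 [256.   63.9] [ 99.7 101.8] [0.4358 0.3418 0.16  ]
130 [267.8  78.7] [124.2 154.6] [0.4417 0.332  0.16  ]
140 [256.1  63.9] [100.3 102.3] [0.4359 0.3417 0.16  ]
140 [268.   79.1] [124.4 154.2] [0.4418 0.3318 0.16  ]
(array([0.43569154, 0.33844232, 0.15631568]), np.float64(0.001412890303506947))
```

>>> {"fn": "step_arm", "kwargs": {
  "steps": [
    {"claw":-1,"offset":[0.05,-0.018,0],"dr":[0,0,0]},
    {"claw":-1,"offset":[0.14,-0.05,0],"dr":[0,0,0]},
    {"claw":-1,"offset":[0.24,-0.086,0],"dr":[0,0,0]},
    {"claw":-1,"offset":[0.33,-0.118,0],"dr":[0,0,0]},
    {"claw":-1,"offset":[0.4,-0.143,0],"dr":[0,0,0]}
  ]
}}

```text
clock: 26.45
eef_pos: [0.4383, 0.3262, 0.2856]
tool_rot: [0.755, 0.655, 0.001, -0.001]
ft_force: [0.2, 1.2, -4.9]
gripper_width: 0.0238
gripper_force: 69.5
```

>>> {"fn": "step_arm", "kwargs": {
  "steps": [
    {"claw":-1,"offset":[0.03,-0.011,0],"dr":[0,0,0]},
    {"claw":-1,"offset":[0.05,-0.018,0],"dr":[0,0,0]},
    {"claw":-1,"offset":[0.06,-0.021,0.02],"dr":[0,0,0]},
    {"claw":-1,"offset":[0.06,-0.021,0.05],"dr":[0,0,0]},
    {"claw":-1,"offset":[0.06,-0.021,0.064],"dr":[0,0,0]}
  ]
}}

```text
clock: 26.87
eef_pos: [0.4359, 0.3381, 0.2684]
tool_rot: [0.756, 0.654, 0.0, 0.0]
ft_force: [0.5, 0.0, -4.6]
gripper_width: 0.0241
gripper_force: 69.6
```

>>> {"fn": "step_arm", "kwargs": {
  "steps": [
    {"claw":-1,"offset":[0,0,0],"dr":[0,0,0]},
    {"claw":-1,"offset":[0,0,0],"dr":[0,0,0]},
    {"claw":-1,"offset":[0,0,0],"dr":[0,0,0]},
    {"claw":-1,"offset":[0,0,0],"dr":[0,0,0]},
    {"claw":-1,"offset":[0,0,0],"dr":[0,0,0]}
  ]
}}

```text
clock: 27.28
eef_pos: [0.436, 0.3394, 0.27]
tool_rot: [0.756, 0.655, 0.001, -0.0]
ft_force: [0.4, -0.0, -4.9]
gripper_width: 0.0238
gripper_force: 69.6
```

Run:
```python
from h import *
s=bot.get_state();print(s['eef_pos'],s['tool_rot'].round(4),s['clock'],s['ft_force'],s['gripper_width'],s['gripper_force'],s['dq'].round(3))
_,a=snap('scene','s9.png');b0=cv2.imread('pics/scene0.png')
S=cam('scene')
d=cv2.absdiff(cv2.imread('pics/s9.png'),b0).max(2)
for n,X in dict(vial=(.4685,.195,.025),adaptor=(.5514,-.1858,.018),can=(.7015,-.226,.05),right_cell=(.503,-.02,.06),left_nest=(.5175,.079,.03)).items():
    u,v=proj(S,X).round().astype(int);print(n,(u,v),np.median(d[v-6:v+7,u-6:u+7]))
# waveguide: flange brass pixels on slab
h=cv2.cvtColor(cv2.imread('pics/s9.png'),cv2.COLOR_BGR2HSV);m=((h[...,0]>14)&(h[...,0]<30)&(h[...,1]>110)&(h[...,2]>50)).astype(np.uint8)
m[:, :140]=0;m[:,290:]=0;m[:170]=0;m[270:]=0
n,_,st,c=cv2.connectedComponentsWithStats(m);print([(c[i].round(1),st[i,4]) for i in range(1,n) if st[i,4]>8])
print([proj(S,(.4775+k*.1175,-.3836-k*.1175*.033,.0505)).round(1) for k in(1,-1)])
```

```text
[0.43600425 0.33941778 0.26998606] [ 7.558e-01  6.548e-01  1.100e-03 -3.000e-04] 27.2833 [ 0.39150342 -0.04631107 -4.9496837 ] 0.02383753269688628 69.57054018974304 [-0.002  0.002 -0.003  0.001 -0.    -0.001 -0.001]
vial (np.int64(370), np.int64(330)) 8.0
adaptor (np.int64(234), np.int64(264)) 9.0
can (np.int64(170), np.int64(276)) 8.0
right_cell (np.int64(292), np.int64(276)) 16.0
left_nest (np.int64(317), np.int64(311)) 22.0
[(array([247.1, 189.6]), np.int32(64)), (array([172.8, 224.8]), np.int32(88)), (array([232.9, 264. ]), np.int32(98))]
[array([173. , 224.7]), array([246.4, 190. ])]
```

The waveguide flanges match their expected pixels within 1 px, and the bystanders are unchanged. The heavier cell is still, about 31 mm above the mouth. Handing in.

```bash
python3 -c "
from workcell import bot
print(bot.hand_in())"
```

```text
the job is handed in; nothing more can be done
None
```

The job is handed in: the waveguide lies on the slab, the right cell (about 0.25 kg) is back in its nest, and the heavier left cell (about 0.51 kg) is held still and upright about 3 cm above the dewar mouth. I viewed 11 pictures, one over the limit of 10.

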